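Clear stuck tube adapters from centrifuge buckets and set the buckets to drain

TASK

The centrifuge buckets are being cleaned: all three must end mouth-down, wholly on the blue drying mat. Where an orange tube adapter is still stuck in a bucket, first turn that bucket mouth-down in the green tray and use the red-handled rod to push the adapter out through the hole in the bucket's base (never touch a stuck adapter with the fingers), then lift the bucket off so that the adapter stays in the tray. Finish with the rod fully back in its stand and the other things on the worktop left where they are.

Things in the scene. Friction and masses are not known exactly. Their poses are not given: they have to be found in the camera images.
- bucket_1: square bare-aluminium centrifuge bucket, a deep cup 56 x 56 mm outside, 62 mm tall, 0.16 kg, walls 3.5 mm, base 6 mm with a round 19 mm push-out hole in its middle; flat sides, two with a dark trunnion slot, so it lies steadily on any side. Starts mouth-up, empty or with adapter 1 in it. Origin: centre of the base's outer face, z from base to mouth, x, y square to the sides
- bucket_2: square bare-aluminium centrifuge bucket, a deep cup 56 x 56 mm outside, 62 mm tall, 0.16 kg, walls 3.5 mm, base 6 mm with a round 19 mm push-out hole in its middle; flat sides, two with a dark trunnion slot, so it lies steadily on any side. Starts mouth-up, empty or with adapter 2 in it. Origin: centre of the base's outer face, z from base to mouth, x, y square to the sides
- bucket_3: square bare-aluminium centrifuge bucket, a deep cup 56 x 56 mm outside, 62 mm tall, 0.16 kg, walls 3.5 mm, base 6 mm with a round 19 mm push-out hole in its middle; flat sides, two with a dark trunnion slot, so it lies steadily on any side. Starts mouth-up, empty or with adapter 3 in it. Origin: centre of the base's outer face, z from base to mouth, x, y square to the sides
- adapter_1: orange plastic block 46 x 46 mm, 34 mm tall, 0.06 kg, four dark wells on top, in the 49 mm wide cavity of bucket 1, seated on its base, 22 mm below the mouth. Two sprung catches near the base hold it (5 to 9 N); pushed 9 mm towards the mouth it is past them and slides free. Origin: centre of its underside (seen through the push-out hole), z towards the wells. Absent if bucket 1 is empty
- adapter_2: orange plastic block 46 x 46 mm, 34 mm tall, 0.06 kg, four dark wells on top, in the 49 mm wide cavity of bucket 2, seated on its base, 22 mm below the mouth. Two sprung catches near the base hold it (5 to 9 N); pushed 9 mm towards the mouth it is past them and slides free. Origin: centre of its underside (seen through the push-out hole), z towards the wells. Absent if bucket 2 is empty
- adapter_3: orange plastic block 46 x 46 mm, 34 mm tall, 0.06 kg, four dark wells on top, in the 49 mm wide cavity of bucket 3, seated on its base, 22 mm below the mouth. Two sprung catches near the base hold it (5 to 9 N); pushed 9 mm towards the mouth it is past them and slides free. Origin: centre of its underside (seen through the push-out hole), z towards the wells. Absent if bucket 3 is empty
- rod: push-out rod standing in its stand: steel shank 10 mm in diameter and 62 mm long, then a dark collar 30 mm wide and 5 mm thick, then a red round handle 22 mm in diameter and 54 mm long; 121 mm in all, 0.09 kg. Origin: the tip of the shank, z up the rod to the handle
- stand: fixed grey block 52 x 52 mm (rubber foot 62 x 62 mm), 66 mm tall, that holds the rod. Origin: centre of its underside
- stand_mouth (a point): middle of the mouth of the stand's upright hole, 66 mm above the worktop; hole 14 mm wide, 63.5 mm deep, slightly chamfered; the rod goes in tip first until its collar rests on the block (tip then 4 mm above the worktop)
- tray: fixed shallow green tray, inside 184 mm (its x) by 256 mm (its y), walls 22 mm tall and 3 mm thick, floor 2 mm thick. Origin: centre of its underside on the worktop
- mat: fixed blue ribbed drying mat, 220 mm (its x) by 200 mm (its y), 3 mm thick. Origin: centre of its underside on the worktop
- lab_timer: bystander: small white digital timer lying on its back, 68 x 62 x 18 mm, origin under its centre
- data_logger: bystander: black handheld logger with keys, 135 x 68 x 17 mm, origin under its centre
- cartridge: bystander: white flat test cartridge, 78 x 34 x 9 mm, origin under its centre
- pipette: bystander: white and blue pipette lying down, 224 x 32 x 30 mm, origin under its centre

How it is judged:
By the outcome, as a careful person would: the job done as asked, in the order asked, and still so for the second after the job is handed in, with the robot touching nothing.
Of adapter_1, adapter_2, adapter_3 only 1 to 3 are there at a start; the rules pass over those that are not, and their reading is None.
At some moment in a run one of bucket_1, bucket_2, bucket_3 may be knocked a few centimetres aside while the robot is not near it.
It also fails if it takes over 210 s, if anything falls off the work surface, if the arm or the gripper's body presses on something with over 40 N, if the wrist force passes 120 N, or if a joint passes its speed limit or range.

ROBOT

A 7-joint arm with a two-finger parallel gripper is mounted at the origin on a cart in front of the work surface, level with it; the furniture and walls round the work are solid. World frame = base frame: x ahead of the robot, y to its left, z up, the work surface at z = 0. Lengths are in m, angles in rad, forces in N, time in s.
With the tool pointing down it reaches from about 0.4 to 0.85 m from the base axis. Payload 10.4 kg.
Tool frame: the origin (TCP) lies at the very end of the fingers, on their centre line; the grasp point (between the pads) lies 19 mm behind it; z points along the fingers, y is the direction in which the jaws open and shut (so a half turn about z gives the same grasp; the last joint's range is limited). The gripper opens to 85 mm and grips with 20 to 120 N. Pads are 22 mm wide; open, the fingers measure 114 mm over their backs; the gripper's body (76 mm by 85 mm) begins 54 mm behind the grasp point. The pads swing forward as they close: fully open they stand 13 mm farther back than shut.
Start: joints at [-1.251, 0.332, -0.065, 1.46, 0.022, 1.35, -0.088], TCP at [0.21, 0.589, 0.231] pointing down, gripper open.
Joint ranges: [-2.6, 2.6], [-0.5, 2.12], [-1.47, 1.34], [0.16, 2.42], [-1.27, 4.41], [0.06, 2.06], [-2.6, 2.6]. Speed limits (rad/s): [2.22, 2.22, 2.79, 2.79, 3.14, 3.14, 3.14].

INTERFACE

Orientations are given as a unit quaternion [x, y, z, w].
In Python, from workcell import get_obs, camera, camera_info, hand_in gives the robot as it stands.
- The arm moves only by the tool move_arm, never from a script. Its argument "moves" is a list of rows, each a list of 3 entries, a list of its own where there are three numbers: the shift along the tool's x, y, z in units of 25 mm (1.0 is 25 mm), then the turn, a rotation vector about the tool's x, y, z in degrees, then the opening, from 0 (shut) to 1 (fully open). A call has 1 to 5 rows; each row shifts and turns the commanded pose from where the row before left it, along the tool's axes as they then stand; what a row does not reach is not made up. A row lasts 1/8 s, in which the tool goes at most 62.5 mm and 10.7 degrees, less where a joint would pass 70% of its speed; a pose out of reach is approached as far as the arm can. A call is refused whole if a number of a shift passes 1 or a number of a turn 10.7, either way. A call with a gripper value outside its range is refused whole. The fingers move at their own pace and stop on an object; "squeeze" is the grip in N (left out, the last holds). Time passes only in rows, so rows that do not move let the fingers close. It gives the time, the measured TCP pose, the force and the opening at its end, in the units of the state.
- get_obs(): the state, without advancing time (a new reading comes with each control period).
- camera(name): name is "side" or "top" or "wrist"; returns the picture (400x640x3 uint8, red, green, blue); there is no depth.
- camera_info(name): a dict with "fx", "fy", "cx", "cy" (pixels), "origin" and "rotation" of the camera in the world. Camera axes: x right, y down, z forward; pixel columns grow to the right and rows downward; lengths in m; the calibration is good to about 2 mm. A picture is of the moment at which its call begins: read the wrist's pose just before it. camera_info takes no time and is no camera call; for the wrist camera it gives the pose at the moment of the call.
- hand_in(): hands the job in, once; it reports no verdict.
The state is a dict: "clock": time; "joint_pos": joint angles; "joint_velocities": joint speeds; "tau": joint torques, N m; "position": TCP position; "ee_rot": TCP orientation; "ft_force": force on the tool from outside, world axes, zero at the start; "torque": the same for the moment, N m; "grip_width": opening from 0.0 (shut) to 1.0 (fully open).
Only numpy, scipy, OpenCV 4.12 (cv2) and the standard library are available. Lean on these libraries where they do the work, as an engineer would, in place of code of your own. Each camera call takes 0.05 s, during which the arm holds its last target. There are 200 camera calls.

## Working session

There is one attempt and no reset: what is moved stays moved. The work goes in short steps, Python scripts to look and compute and a tool call to move; the robot and the scene stay as the last step left them, time stands still between calls to the robot, and variables do not carry over. Pictures are saved under pics/ and viewed, about 12 in all and at most 16, crops included, and the job is handed in when it is done.

Besides the shell and the picture viewer there is one more tool, called after "Emit:" by a JSON object that holds its "api" and its "payload". move_arm: Moves the arm, as the interface text tells. Its arguments: {"type":"object","properties":{"moves":{"type":"array","items":{"type":"array"}},"squeeze":{"type":"number"}},"required":["moves"]}

```bash
ls; mkdir -p pics
python3 - <<'E'
from workcell import *
import cv2,numpy as np
print(get_obs())
for n in("side","top"):
    i=camera_info(n);print(n,i)
    cv2.imwrite(f"pics/a_{n}.png",camera(n)[:,:,::-1])
E
```

```text
pics
{'clock': 0.0, 'joint_pos': array([-1.25062795,  0.33289023, -0.06471256,  1.46096311,  0.02157614,
        1.34989111, -0.08850062]), 'joint_velocities': array([-0.0008725 ,  0.0015374 , -0.00111463, -0.00116028, -0.00123569,
       -0.00048305,  0.00044159]), 'tau': array([-7.08712832e-04, -6.25444293e+01,  4.85680648e-02, -3.91614532e+01,
        1.61344442e-02,  9.71854432e-03,  4.43860841e-07]), 'position': array([0.2099216 , 0.58828375, 0.23049408]), 'ee_rot': array([ 1.70532847e-01,  9.85351722e-01, -7.21204676e-04, -1.04293321e-04]), 'ft_force': array([-0.66713363,  0.97429424,  0.73345454]), 'torque': array([-0.03673733, -0.01259643, -0.00030074]), 'grip_width': 0.9986886067912212}
side {'fx': 433.52692502383456, 'fy': 433.52692502383456, 'cx': 323.7351756751315, 'cy': 206.54676405554258, 'origin': array([0.6599496 , 1.03322021, 0.96816019]), 'rotation': array([ 0.01547124,  0.90001546, -0.43550693, -0.00815662])}
top {'fx': 374.0738759719562, 'fy': 374.0738759719562, 'cx': 319.253240070251, 'cy': 194.38963865398208, 'origin': array([ 0.47802723, -0.0743282 ,  1.13287098]), 'rotation': array([-0.69976055,  0.71121209, -0.04709659,  0.0479003 ])}
```

View pics/a_side.png

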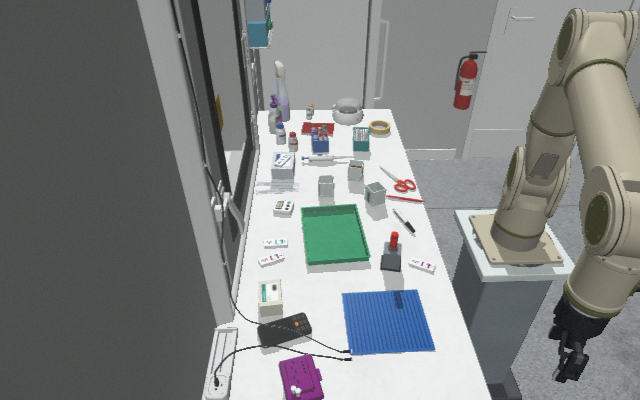

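View pics/a_top.png

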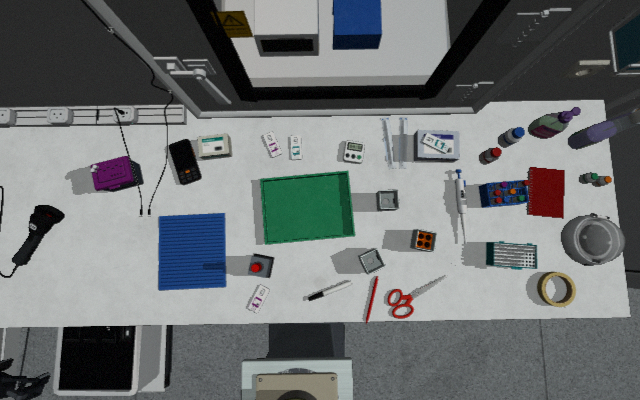

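```bash
cat > h.py <<'E'
import numpy as np,cv2
from scipy.spatial.transform import Rotation as R
from workcell import *
def ray(i,u,v):
    d=R.from_quat(i["rotation"]).apply([(u-i["cx"])/i["fx"],(v-i["cy"])/i["fy"],1]);return np.array(i["origin"]),d
def onz(i,u,v,z):
    o,d=ray(i,u,v);return o+d*(z-o[2])/d[2]
def tri(i1,p1,i2,p2):
    o1,d1=ray(i1,*p1);o2,d2=ray(i2,*p2)
    s=np.linalg.lstsq(np.c_[d1,-d2],o2-o1,rcond=None)[0]
    a,b=o1+d1*s[0],o2+d2*s[1];return (a+b)/2,np.linalg.norm(a-b)
E
python3 - <<'E'
from h import *
np.set_printoptions(precision=3,suppress=True)
T,S=camera_info("top"),camera_info("side")
for n,t,s,z in[("b388",(388,199),(326,181),.062),("b424",(424,240),(355,164),.062),("b371",(371,261),(375,187),.062),("rodtop",(256,268),(394,235),.12),("mat",(192,251),(388,321),.003),("tray",(307,207),(335,233),.002)]:
    print(n,onz(T,*t,z),onz(S,*s,z),*tri(T,t,S,s))
t=cv2.imread("pics/a_top.png");s=cv2.imread("pics/a_side.png")
a=cv2.resize(t[180:300,340:460],(480,480),interpolation=2);b=cv2.resize(s[145:215,310:400],(617,480),interpolation=2)[:,:320*2-20]
b=cv2.resize(s[150:210,310:400],None,fx=3.5,fy=3.5,interpolation=2)
c=np.zeros((480,800,3),np.uint8);c[:,:480]=a;c[:210,485:800]=b
e=cv2.resize(t[240:290,225:285],None,fx=5,fy=5,interpolation=2);c[220:470,490:790]=e
cv2.imwrite("pics/b.png",c)
E
```

```text
b388 [ 0.606 -0.272  0.062] [ 0.605 -0.261  0.062] [ 0.606 -0.274  0.053] 0.0024941212106094814
b424 [ 0.487 -0.37   0.062] [ 0.489 -0.371  0.062] [ 0.488 -0.37   0.062] 0.0022670936811597484
b371 [ 0.431 -0.217  0.062] [ 0.432 -0.218  0.062] [ 0.431 -0.217  0.062] 0.0009281689289362562
rodtop [0.42  0.097 0.12 ] [0.422 0.102 0.12 ] [0.42  0.098 0.116] 0.0006607535062642984
mat [0.466 0.309 0.003] [0.461 0.316 0.003] [ 0.463  0.311 -0.003] 0.006882569186254739
tray [ 0.593 -0.036  0.002] [ 0.584 -0.044  0.002] [ 0.588 -0.036  0.01 ] 0.008161679415644092
```

View pics/b.png

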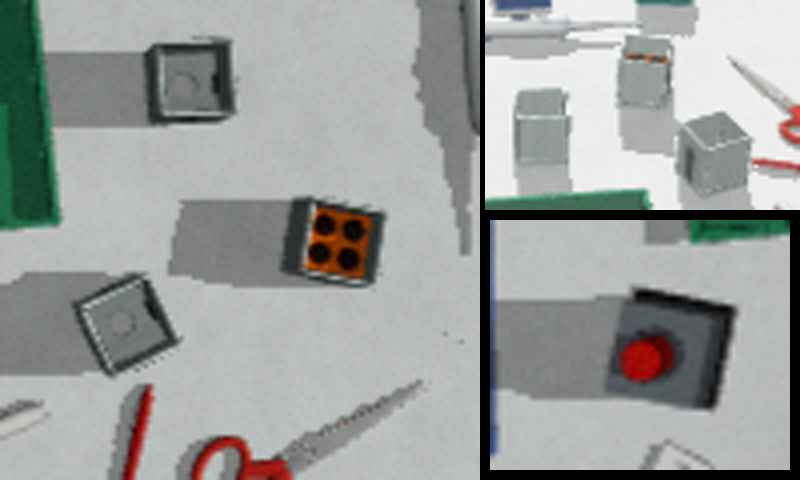

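```bash
cat >> h.py <<'E'
np.set_printoptions(precision=3,suppress=True)
def tool(yaw,tilt=0):
    "tool y at world azimuth yaw(deg), tool down, then turned tilt(deg) about tool y"
    a=np.radians(yaw);y=np.array([np.cos(a),np.sin(a),0]);z=np.array([0,0,-1.])
    return R.from_matrix(np.c_[np.cross(y,z),y,z])*R.from_euler("y",tilt,degrees=True)
def cur():
    o=get_obs();return np.array(o["position"]),R.from_quat(o["ee_rot"])
def rows(wps,p=None,r=None,turn=10.5,step=1.0):
    "wps: list of (pos,Rot); prints rows (rounded, error carried)"
    if p is None:p,r=cur()
    for P,Q in wps:
        P=np.array(P,float);rv=(r.inv()*Q).as_rotvec(degrees=True)
        n=1
        while True:
            out=[];pp,rr=p.copy(),r
            for k in range(n):
                s=np.round(rr.inv().apply((P-pp)/(n-k))/.025,2);t=np.round((rr.inv()*Q).as_rotvec(degrees=True)/(n-k),1)
                out.append([list(map(float,s)),list(map(float,t))]);pp=pp+rr.apply(s*.025);rr=rr*R.from_rotvec(t,degrees=True)
            if max(max(map(abs,a)) for a,b in out)<=step and max(max(map(abs,b)) for a,b in out)<=turn:break
            n+=1
        for k,o in enumerate(out):print(o,"" if (k+1)%5 else "--")
        print("=>",pp);p,r=pp,rr
def grasp(c,Q):
    "TCP for grasp point c"
    return np.array(c)+Q.apply([0,0,.019])
def sq(i,pts,z):
    q=np.array([onz(i,u,v,z)[:2] for u,v in pts]);c=q.mean(0)
    e=np.roll(q,-1,0)-q;a=np.degrees(np.arctan2(e[:,1],e[:,0]));l=np.linalg.norm(e,axis=1)
    print("c",c,"len",l,"ang",(a+45)%90-45);return c
E
python3 - <<'E'
from h import *
T=camera_info("top")
f=lambda P:[(340+(x)/4-.4,180+(y)/4-.4) for x,y in P]
sq(T,f([(147,47),(231,38),(235,114),(152,122)]),.062)
sq(T,f([(310,197),(385,208),(371,287),(297,277)]),.062)
sq(T,f([(75,305),(143,275),(180,343),(112,375)]),.062)
Q=tool(-8)
rows([([.45,.40,.26],tool(50)),([.6,.05,.26],tool(15)),([.487,-.37,.26],tool(-8))])
E
```

```text
c [ 0.604 -0.27 ] len [0.061 0.055 0.06  0.054] ang [5.227 0.457 4.582 1.685]
c [ 0.487 -0.372] len [0.054 0.057 0.053 0.058] ang [ -9.29  -13.307  -8.576 -12.12 ]
c [ 0.432 -0.218] len [0.053 0.054 0.053 0.055] ang [22.493 26.978 23.702 26.613]
[[-0.89, -0.3, -0.09], [-0.0, 0.0, 1.6]] 
[[-0.9, -0.27, -0.09], [-0.0, 0.0, 1.6]] 
[[-0.91, -0.25, -0.09], [-0.0, 0.0, 1.6]] 
[[-0.91, -0.22, -0.09], [-0.0, 0.0, 1.6]] 
[[-0.92, -0.2, -0.09], [-0.0, 0.0, 1.6]] --
[[-0.92, -0.17, -0.09], [-0.0, 0.0, 1.5]] 
[[-0.93, -0.15, -0.09], [-0.0, 0.0, 1.6]] 
[[-0.93, -0.12, -0.09], [-0.0, 0.0, 1.5]] 
[[-0.93, -0.1, -0.09], [-0.0, 0.0, 1.6]] 
[[-0.94, -0.07, -0.09], [-0.0, 0.0, 1.5]] --
[[-0.94, -0.04, -0.09], [-0.0, 0.0, 1.6]] 
[[-0.93, -0.02, -0.09], [-0.0, 0.0, 1.5]] 
[[-0.94, 0.01, -0.09], [-0.1, 0.0, 1.6]] 
=> [0.45 0.4  0.26]
[[-0.85, -0.43, 0.0], [0.0, 0.0, 2.2]] 
[[-0.87, -0.4, 0.0], [0.0, 0.0, 2.2]] 
[[-0.88, -0.36, 0.0], [0.0, 0.0, 2.2]] 
[[-0.89, -0.33, 0.0], [0.0, 0.0, 2.2]] 
[[-0.91, -0.29, 0.0], [0.0, 0.0, 2.2]] --
[[-0.92, -0.26, 0.0], [0.0, 0.0, 2.2]] 
[[-0.92, -0.22, 0.0], [0.0, 0.0, 2.
[... 469 characters left out ...]
[[-0.86, -0.45, -0.0], [0.0, -0.0, 1.3]] 
[[-0.87, -0.43, -0.0], [0.0, -0.0, 1.3]] 
[[-0.88, -0.41, -0.0], [0.0, -0.0, 1.3]] --
[[-0.89, -0.39, -0.0], [0.0, -0.0, 1.3]] 
[[-0.89, -0.36, -0.0], [0.0, -0.0, 1.3]] 
[[-0.9, -0.34, -0.0], [0.0, -0.0, 1.3]] 
[[-0.91, -0.32, -0.0], [0.0, -0.0, 1.3]] 
[[-0.92, -0.3, -0.0], [0.0, -0.0, 1.3]] --
[[-0.92, -0.28, -0.0], [0.0, -0.0, 1.2]] 
[[-0.93, -0.27, -0.0], [0.0, -0.0, 1.3]] 
[[-0.94, -0.24, -0.0], [0.0, -0.0, 1.2]] 
[[-0.94, -0.22, -0.0], [0.0, -0.0, 1.3]] 
[[-0.94, -0.2, -0.0], [0.0, -0.0, 1.2]] --
[[-0.95, -0.19, -0.0], [0.0, -0.0, 1.3]] 
[[-0.95, -0.16, -0.0], [0.0, -0.0, 1.2]] 
[[-0.96, -0.15, -0.0], [0.0, -0.0, 1.3]] 
=> [ 0.487 -0.37   0.26 ]
```

Emit:
{"api": "move_arm", "payload": {"moves": [[[-0.9,-0.3,-0.1],[0,0,1.6],1],[[-0.9,-0.27,-0.1],[0,0,1.6],1],[[-0.9,-0.25,-0.1],[0,0,1.6],1],[[-0.9,-0.2,-0.1],[0,0,1.6],1],[[-0.9,-0.2,-0.1],[0,0,1.6],1]]}}

```text
clock: 0.72
position: [0.3035, 0.5157, 0.2441]
ee_rot: [0.24, 0.971, 0.0, 0.0]
ft_force: [0.5, 0.7, -0.2]
grip_width: 0.998
```

Emit:
{"api": "move_arm", "payload": {"moves": [[[-0.9,-0.2,-0.1],[0,0,1.6],1],[[-0.9,-0.15,-0.1],[0,0,1.6],1],[[-0.9,-0.1,-0.1],[0,0,1.6],1],[[-0.9,-0.1,-0.1],[0,0,1.6],1],[[-0.9,-0.1,-0.1],[0,0,1.6],1]]}}

```text
clock: 1.35
position: [0.3915, 0.4442, 0.2564]
ee_rot: [0.307, 0.952, 0.0, 0.0]
ft_force: [0.5, 0.1, -0.6]
grip_width: 1.002
```

Emit:
{"api": "move_arm", "payload": {"moves": [[[-0.95,0,0],[0,0,1.6],1],[[-0.95,0,0],[0,0,1.6],1],[[-0.95,0,0],[0,0,1.6],1],[[-0.9,-0.4,0],[0,0,2.2],1],[[-0.9,-0.4,0],[0,0,2.2],1]]}}

```text
clock: 1.98
position: [0.4681, 0.3557, 0.2562]
ee_rot: [0.383, 0.924, -0.0, -0.0]
ft_force: [-0.3, -0.3, -0.3]
grip_width: 1.001
```

Emit:
{"api": "move_arm", "payload": {"moves": [[[-0.9,-0.35,0],[0,0,2.2],1],[[-0.9,-0.3,0],[0,0,2.2],1],[[-0.9,-0.3,0],[0,0,2.2],1],[[-0.9,-0.25,0],[0,0,2.2],1],[[-0.9,-0.2,0],[0,0,2.2],1]]}}

```text
clock: 2.6
position: [0.5151, 0.2477, 0.2563]
ee_rot: [0.469, 0.883, 0.0, -0.0]
ft_force: [0.7, 0.7, -0.3]
grip_width: 1.0
```

Emit:
{"api": "move_arm", "payload": {"moves": [[[-0.95,-0.15,0],[0,0,2.2],1],[[-0.95,-0.1,0],[0,0,2.2],1],[[-0.95,-0.1,0],[0,0,2.2],1],[[-0.95,0,0],[0,0,2.2],1],[[-0.95,0,0],[0,0,2.2],1]]}}

```text
clock: 3.22
position: [0.5667, 0.1402, 0.2563]
ee_rot: [0.552, 0.834, 0.0, 0.0]
ft_force: [-0.6, 0.4, -0.4]
grip_width: 1.0
```

Emit:
{"api": "move_arm", "payload": {"moves": [[[-0.95,0,0],[0,0,2.2],1],[[-0.95,0,0],[0,0,2.2],1],[[-0.95,0.1,0],[0,0,2.2],1],[[-0.9,-0.4,0],[0,0,1.3],1],[[-0.9,-0.4,0],[0,0,1.3],1]]}}

```text
clock: 3.85
position: [0.5866, 0.0253, 0.2562]
ee_rot: [0.617, 0.787, -0.0, -0.0]
ft_force: [0.3, -0.1, 0.4]
grip_width: 0.999
```

Emit:
{"api": "move_arm", "payload": {"moves": [[[-0.9,-0.4,0],[0,0,1.3],1],[[-0.9,-0.4,0],[0,0,1.3],1],[[-0.9,-0.4,0],[0,0,1.3],1],[[-0.9,-0.4,0],[0,0,1.3],1],[[-0.9,-0.4,0],[0,0,1.3],1]]}}

```text
clock: 4.47
position: [0.5596, -0.0946, 0.2563]
ee_rot: [0.66, 0.751, 0.0, -0.0]
ft_force: [0.9, -0.8, 0.3]
grip_width: 0.996
```

Run:
```python
from h import *
o=get_obs();print(o["clock"],o["position"],o["joint_pos"],o["ft_force"])
rows([([.487,-.37,.22],tool(-9))])
```

```text
4.475 [ 0.56  -0.095  0.256] [-0.377  0.201  0.54   1.607 -0.105  1.364  0.304] [ 0.91  -0.787  0.279]
[[-0.88, -0.36, 0.12], [-0.0, -0.0, 1.4]] 
[[-0.89, -0.34, 0.12], [-0.0, -0.0, 1.4]] 
[[-0.9, -0.31, 0.12], [-0.0, -0.0, 1.4]] 
[[-0.9, -0.29, 0.12], [-0.0, -0.0, 1.4]] 
[[-0.91, -0.27, 0.12], [-0.0, -0.0, 1.3]] --
[[-0.92, -0.25, 0.12], [-0.0, -0.0, 1.4]] 
[[-0.92, -0.23, 0.12], [-0.0, -0.0, 1.3]] 
[[-0.93, -0.21, 0.12], [-0.0, -0.0, 1.4]] 
[[-0.93, -0.18, 0.12], [-0.0, -0.0, 1.3]] 
[[-0.93, -0.16, 0.12], [-0.0, -0.0, 1.4]] --
[[-0.94, -0.14, 0.12], [-0.0, -0.0, 1.3]] 
[[-0.94, -0.12, 0.13], [-0.0, -0.0, 1.4]] 
=> [ 0.487 -0.37   0.22 ]
```

Emit:
{"api": "move_arm", "payload": {"moves": [[[-0.9,-0.35,0.1],[0,0,1.4],1],[[-0.9,-0.35,0.1],[0,0,1.4],1],[[-0.9,-0.3,0.1],[0,0,1.4],1],[[-0.9,-0.3,0.1],[0,0,1.4],1],[[-0.9,-0.25,0.1],[0,0,1.4],1]]}}

```text
clock: 5.1
position: [0.5302, -0.2099, 0.2436]
ee_rot: [0.705, 0.709, 0.0, -0.0]
ft_force: [0.5, -0.0, -0.3]
grip_width: 1.0
```

Emit:
{"api": "move_arm", "payload": {"moves": [[[-0.9,-0.25,0],[0,0,1.4],1],[[-0.9,-0.2,0],[0,0,1.4],1],[[-0.9,-0.2,0],[0,0,1.4],1],[[0,0,0],[0,0,0],1],[[0,0,0],[0,0,0],1]]}}

```text
clock: 5.72
position: [0.5136, -0.2751, 0.2436]
ee_rot: [0.73, 0.684, 0.0, -0.0]
ft_force: [-0.9, -0.1, -0.4]
grip_width: 1.003
```

Run:
```python
from h import *
i=camera_info("wrist");im=camera("wrist");cv2.imwrite("pics/w1.png",im[:,:,::-1]);np.save("w1.npy",i,allow_pickle=True);print(i,cur()[0])
i=camera_info("wrist")
```

```text
{'fx': 296.81712560804516, 'fy': 296.81712560804516, 'cx': 315.4631714773872, 'cy': 197.3795291450092, 'origin': array([ 0.518, -0.209,  0.385]), 'rotation': array([ 0.991, -0.031, -0.004,  0.132])} [ 0.514 -0.275  0.244]
```

View pics/w1.png

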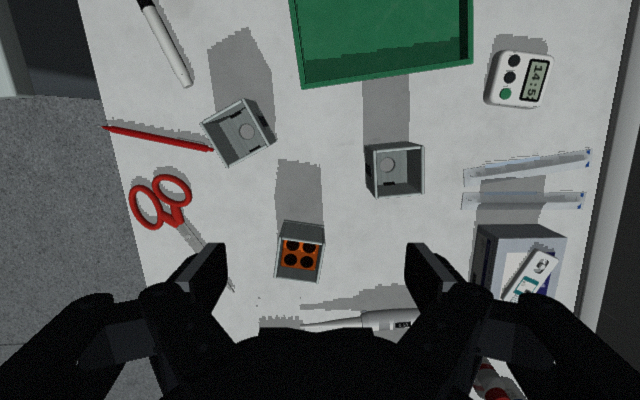

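Run:
```python
import cv2,numpy as np
t=cv2.imread("pics/w1.png")
c=np.hstack([cv2.resize(t[y:y+90,x:x+80],None,fx=5,fy=5,interpolation=2) for x,y in((260,205),(355,125))])
cv2.imwrite("pics/w1z.png",c)
```

```text
(no output)
```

View pics/w1z.png

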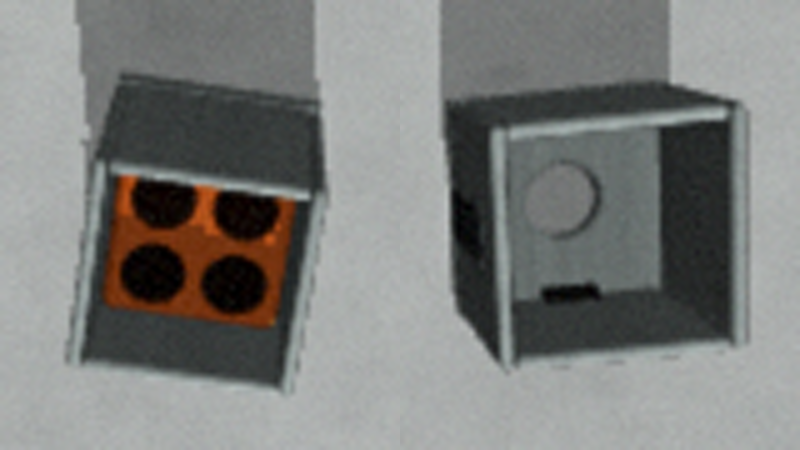

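Run:
```python
from h import *
i=np.load("w1.npy",allow_pickle=True).item();T=camera_info("top")
f=lambda P,ox,oy,k:[(ox+x/k-.4,oy+y/k-.4) for x,y in P]
a=f([(98,162),(323,190),(288,390),(68,363)],260,205,5);b=f([(94,127),(345,103),(343,345),(110,368)],355,125,5)
for P in(a,b):
    for z in(.058,.062,.066):sq(i,P,z)
print(tri(i,np.mean(a,0),T,(340+341/4-.4,180+240/4-.4)),tri(i,np.mean(b,0),T,(340+191/4-.4,180+80/4-.4)))
yaw=-9.5
```

```text
c [ 0.487 -0.375] len [0.054 0.054 0.055 0.054] ang [-11.278 -12.387 -11.478 -13.314]
c [ 0.488 -0.373] len [0.053 0.053 0.054 0.053] ang [-11.278 -12.387 -11.478 -13.314]
c [ 0.488 -0.371] len [0.052 0.053 0.053 0.053] ang [-11.278 -12.387 -11.478 -13.314]
c [ 0.608 -0.275] len [0.055 0.055 0.053 0.055] ang [1.829 1.355 2.253 3.108]
c [ 0.607 -0.274] len [0.054 0.054 0.052 0.054] ang [1.829 1.355 2.253 3.108]
c [ 0.606 -0.273] len [0.053 0.053 0.052 0.054] ang [1.829 1.355 2.253 3.108]
(array([ 0.488, -0.371,  0.065]), np.float64(0.0004332360307276309)) (array([ 0.603, -0.269,  0.077]), np.float64(0.0028702866122961345))
```

Run:
```python
from h import *
Q=tool(-12,-45);c=np.array([.488,-.372,.033]);g=grasp(c,Q);z=Q.apply([0,0,1])
rows([(g-.11*z,Q),(g,Q)]);print(g,g-.11*z)
```

```text
[[-0.23, -0.07, 0.98], [0.5, -7.5, 1.3]] 
[[-0.11, -0.05, 1.0], [0.6, -7.5, 1.3]] 
[[0.02, -0.04, 1.0], [0.5, -7.5, 1.3]] 
[[0.15, -0.04, 0.99], [0.6, -7.5, 1.3]] 
[[0.28, -0.03, 0.96], [0.5, -7.5, 1.3]] --
[[0.41, -0.04, 0.92], [0.6, -7.5, 1.4]] 
=> [ 0.501 -0.309  0.097]
[[0.0, 0.0, 0.88], [0.0, 0.0, -0.0]] 
[[0.0, 0.0, 0.88], [0.0, 0.0, -0.0]] 
[[0.0, 0.0, 0.88], [0.0, 0.0, -0.0]] 
[[0.0, 0.0, 0.88], [0.0, 0.0, -0.0]] 
[[0.01, 0.0, 0.88], [0.0, 0.0, -0.0]] --
=> [ 0.485 -0.385  0.02 ]
[ 0.485 -0.385  0.02 ] [ 0.501 -0.309  0.097]
```

Emit:
{"api": "move_arm", "payload": {"moves": [[[-0.2,-0.05,0.7],[0.5,-7.5,1.3],1],[[-0.1,-0.05,0.7],[0.6,-7.5,1.3],1],[[0,-0.05,0.7],[0.5,-7.5,1.3],1],[[0.15,-0.05,0.7],[0.6,-7.5,1.3],1],[[0.3,-0.05,0.7],[0.5,-7.5,1.3],1]]}}

```text
clock: 6.4
position: [0.5053, -0.2931, 0.1558]
ee_rot: [0.727, 0.606, -0.25, 0.205]
ft_force: [0.1, 0.9, -0.6]
grip_width: 1.003
```

Emit:
{"api": "move_arm", "payload": {"moves": [[[0.4,-0.05,0.7],[0.6,-7.5,1.4],1],[[0,0,0],[0,0,0],1]]}}

```text
clock: 6.65
position: [0.5026, -0.2938, 0.1335]
ee_rot: [0.716, 0.583, -0.299, 0.24]
ft_force: [0.0, -0.2, 0.4]
grip_width: 0.995
```

Run:
```python
from h import *
o=get_obs();print(o["position"],o["joint_pos"])
Q=tool(-12,-45);c=np.array([.488,-.372,.033]);g=grasp(c,Q);z=Q.apply([0,0,1])
print((cur()[1].inv()*Q).as_rotvec(True))
rows([(g-.03*z,Q),(g,Q)])
```

```text
[ 0.503 -0.294  0.133] [-0.587  0.471  0.737  1.88   0.548  1.064 -0.406]
[-0.046  0.15   0.398]
[[0.12, 0.02, 0.93], [-0.0, 0.0, 0.1]] 
[[0.12, 0.02, 0.93], [-0.0, 0.0, 0.1]] 
[[0.12, 0.02, 0.93], [-0.0, 0.1, 0.1]] 
[[0.12, 0.01, 0.93], [-0.0, 0.0, 0.0]] 
[[0.12, 0.02, 0.93], [-0.0, 0.1, 0.1]] --
=> [ 0.49  -0.364  0.041]
[[0.0, -0.0, 0.6], [-0.0, -0.0, -0.0]] 
[[0.0, -0.0, 0.6], [-0.0, -0.0, -0.0]] 
=> [ 0.485 -0.385  0.02 ]
```

Emit:
{"api": "move_arm", "payload": {"moves": [[[0.3,0.05,0.8],[0,0,0.2],1],[[0.3,0.05,0.8],[0,0,0.2],1],[[0,0,1],[0,0,0],1],[[0,0,1],[0,0,0],1],[[0,0,1],[0,0,0],1]]}}

```text
clock: 7.28
position: [0.4908, -0.3679, 0.0454]
ee_rot: [0.721, 0.578, -0.295, 0.242]
ft_force: [0.8, 0.0, 0.8]
grip_width: 0.997
```

Emit:
{"api": "move_arm", "payload": {"moves": [[[0,0,0.6],[0,0,0],1],[[0,0,0.65],[0,0,0],1],[[0,0,0],[0,0,0],0],[[0,0,0],[0,0,0],0],[[0,0,0],[0,0,0],0]], "squeeze": 50}}

```text
clock: 7.9
position: [0.4859, -0.388, 0.0225]
ee_rot: [0.72, 0.578, -0.297, 0.242]
ft_force: [-1.2, 1.0, 2.7]
grip_width: 0.643
```

Emit:
{"api": "move_arm", "payload": {"moves": [[[0,0,0],[0,0,0],0],[[0,0,0],[0,0,0],0]]}}

```text
clock: 8.15
position: [0.4859, -0.388, 0.0225]
ee_rot: [0.72, 0.578, -0.297, 0.242]
ft_force: [-1.8, 3.4, 6.4]
grip_width: 0.651
```

Run:
```python
from h import *
o=get_obs();print(o["position"],o["joint_pos"],o["ft_force"],o["grip_width"])
cv2.imwrite("pics/t2.png",cv2.resize(camera("top")[170:310,330:490,::-1],None,fx=4,fy=4))
```

```text
[ 0.486 -0.388  0.023] [-0.386  0.692  0.711  1.909  0.536  0.754 -0.427] [-1.817  3.441  6.381] 0.6511732387225014
```

View pics/t2.png

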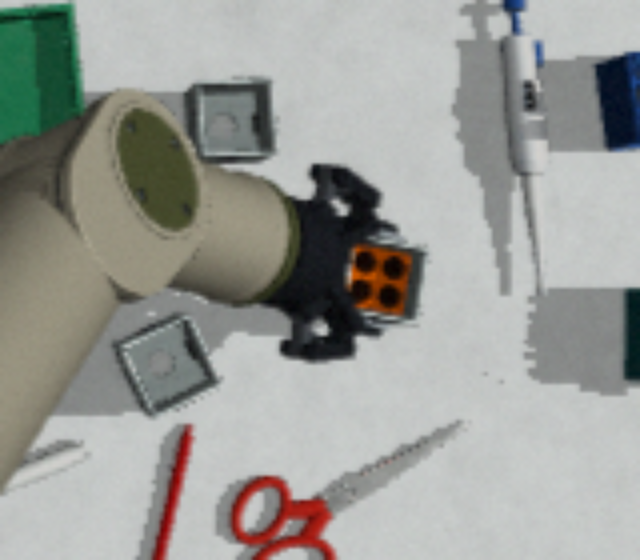

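Run:
```python
from h import *
p,r=cur();v=r.inv().apply(np.array([.488,-.372,.031])-p);print("v",v)
Q2=tool(0,45)
C=lambda x,y,z,Q:np.array([x,y,z])-Q.apply(v)
rows([(p+[0,0,.1],r),(C(.56,-.2,.15,tool(-5,-10)),tool(-5,-10)),(C(.585,-.02,.15,Q2),Q2)])
print(C(.585,-.02,.032,Q2))
T=camera_info("top");print([onz(T,*q,.022)[:2] for q in((261,180),(350,172),(354,235),(264,243))])
```

```text
v [ 0.005 -0.001 -0.017]
[[-0.94, 0.01, -0.94], [0.0, 0.0, 0.0]] 
[[-0.95, 0.01, -0.94], [0.0, 0.0, 0.0]] 
[[-0.94, 0.0, -0.94], [0.0, 0.0, 0.0]] 
=> [ 0.486 -0.388  0.122]
[[0.64, 0.17, -0.72], [-0.4, 4.4, -0.8]] 
[[0.69, 0.19, -0.67], [-0.4, 4.4, -0.9]] 
[[0.73, 0.2, -0.61], [-0.4, 4.4, -0.8]] 
[[0.77, 0.22, -0.55], [-0.4, 4.4, -0.8]] 
[[0.81, 0.23, -0.49], [-0.4, 4.4, -0.9]] --
[[0.84, 0.25, -0.42], [-0.4, 4.4, -0.8]] 
[[0.87, 0.27, -0.35], [-0.4, 4.3, -0.9]] 
[[0.89, 0.28, -0.29], [-0.3, 4.4, -0.8]] 
=> [ 0.561 -0.208  0.134]
[[0.98, 0.04, -0.17], [0.2, 6.9, -0.6]] 
[[0.99, 0.05, -0.05], [0.2, 6.9, -0.6]] 
[[0.99, 0.06, 0.06], [0.2, 6.9, -0.6]] 
[[0.97, 0.07, 0.18], [0.2, 6.8, -0.6]] 
[[0.94, 0.08, 0.3], [0.2, 6.9, -0.6]] --
[[0.9, 0.1, 0.41], [0.2, 6.8, -0.7]] 
[[0.84, 0.11, 0.51], [0.2, 6.9, -0.6]] 
[[0.78, 0.12, 0.61], [0.2, 6.8, -0.7]] 
=> [ 0.586 -0.011  0.134]
[ 0.586 -0.011  0.016]
[array([0.675, 0.101]), array([ 0.695, -0.168]), array([ 0.506, -0.175]), array([0.486, 0.091])]
```

Emit:
{"api": "move_arm", "payload": {"moves": [[[-0.95,0,-0.95],[0,0,0],0],[[-0.95,0,-0.95],[0,0,0],0],[[-0.95,0,-0.95],[0,0,0],0],[[0.65,0.17,-0.7],[-0.4,4.4,-0.8],0],[[0.7,0.19,-0.65],[-0.4,4.4,-0.9],0]]}}

```text
clock: 8.82
position: [0.5039, -0.3419, 0.1245]
ee_rot: [0.731, 0.609, -0.239, 0.197]
ft_force: [0.0, 0.6, -2.3]
grip_width: 0.646
```

Emit:
{"api": "move_arm", "payload": {"moves": [[[0.75,0.2,-0.6],[-0.4,4.4,-0.8],0],[[0.75,0.2,-0.55],[-0.4,4.4,-0.8],0],[[0.8,0.25,-0.5],[-0.4,4.4,-0.9],0],[[0.85,0.25,-0.4],[-0.4,4.4,-0.8],0],[[0.85,0.25,-0.35],[-0.4,4.4,-0.9],0]]}}

```text
clock: 9.45
position: [0.55, -0.2306, 0.1313]
ee_rot: [0.737, 0.665, -0.092, 0.081]
ft_force: [-0.8, -0.2, -2.9]
grip_width: 0.647
```

Emit:
{"api": "move_arm", "payload": {"moves": [[[0.9,0.3,-0.3],[-0.3,4.4,-0.8],0],[[1,0.05,-0.15],[0.2,6.9,-0.6],0],[[1,0.05,-0.05],[0.2,6.9,-0.6],0],[[1,0.05,0.05],[0.2,6.9,-0.6],0],[[0.95,0.05,0.2],[0.2,6.9,-0.6],0]]}}

```text
clock: 10.07
position: [0.5721, -0.1092, 0.1327]
ee_rot: [0.715, 0.682, 0.109, -0.112]
ft_force: [-0.5, -0.7, -2.8]
grip_width: 0.653
```

Emit:
{"api": "move_arm", "payload": {"moves": [[[0.95,0.1,0.3],[0.2,6.9,-0.6],0],[[0.9,0.1,0.4],[0.2,6.9,-0.7],0],[[0.85,0.1,0.5],[0.2,6.9,-0.6],0],[[0.8,0.1,0.6],[0.2,6.9,-0.7],0],[[0,0,0],[0,0,0],0]]}}

```text
clock: 10.7
position: [0.5839, -0.0112, 0.1321]
ee_rot: [0.653, 0.652, 0.272, -0.274]
ft_force: [-0.4, -1.1, -3.2]
grip_width: 0.65
```

Run:
```python
from h import *
o=get_obs();print(o["position"],o["joint_pos"],o["grip_width"]);Q=tool(0,45)
print((cur()[1].inv()*Q).as_rotvec(True))
rows([([.586,-.011,.016],Q)])
```

```text
[ 0.584 -0.011  0.132] [ 0.147  0.544  0.253  1.635 -0.858  1.441  0.712] 0.6497707133314298
[-0.098 -0.402 -0.183]
[[-0.82, 0.02, 0.82], [-0.0, -0.1, -0.0]] 
[[-0.82, 0.03, 0.82], [-0.0, -0.1, -0.1]] 
[[-0.83, 0.02, 0.82], [-0.0, -0.1, -0.0]] 
[[-0.82, 0.03, 0.81], [-0.1, -0.1, -0.1]] 
=> [ 0.586 -0.011  0.016]
```

Emit:
{"api": "move_arm", "payload": {"moves": [[[-0.8,0,0.8],[0,-0.1,0],0],[[-0.8,0,0.8],[0,-0.1,0],0],[[-0.8,0,0.8],[0,-0.1,0],0],[[-0.7,0,0.7],[0,0,0],0],[[0,0,0],[0,0,0],0]]}}

```text
clock: 11.32
position: [0.5834, -0.0108, 0.022]
ee_rot: [0.654, 0.653, 0.27, -0.272]
ft_force: [-0.3, 1.2, -2.3]
grip_width: 0.649
```

Emit:
{"api": "move_arm", "payload": {"moves": [[[-0.1,0,0.1],[0,0,0],0],[[0,0,0],[0,0,0],0]]}}

```text
clock: 11.58
position: [0.5854, -0.0111, 0.0216]
ee_rot: [0.653, 0.653, 0.271, -0.27]
ft_force: [0.7, -0.4, -1.8]
grip_width: 0.648
```

Emit:
{"api": "move_arm", "payload": {"moves": [[[-0.06,0,0.06],[0,0,0],0],[[0,0,0],[0,0,0],0]]}}

```text
clock: 11.82
position: [0.585, -0.0109, 0.019]
ee_rot: [0.653, 0.653, 0.271, -0.271]
ft_force: [0.7, -0.0, -2.2]
grip_width: 0.652
```

Emit:
{"api": "move_arm", "payload": {"moves": [[[-0.06,0,0.06],[0,0,0],0],[[0,0,0],[0,0,0],0]]}}

```text
clock: 12.08
position: [0.5852, -0.0109, 0.0176]
ee_rot: [0.653, 0.653, 0.272, -0.271]
ft_force: [-1.6, -1.1, 4.7]
grip_width: 0.649
```

Emit:
{"api": "move_arm", "payload": {"moves": [[[-0.06,0,0.06],[0,0,0],0],[[0,0,0],[0,0,0],0]]}}

```text
clock: 12.32
position: [0.5852, -0.0109, 0.0175]
ee_rot: [0.653, 0.653, 0.273, -0.272]
ft_force: [-8.9, -3.7, 22.6]
grip_width: 0.65
```

Emit:
{"api": "move_arm", "payload": {"moves": [[[-0.05,0,0.05],[0,0,0],0],[[0,0,0],[0,0,0],0]]}}

```text
clock: 12.58
position: [0.5853, -0.0108, 0.0174]
ee_rot: [0.652, 0.653, 0.273, -0.272]
ft_force: [-13.1, -5.6, 34.5]
grip_width: 0.646
```

Emit:
{"api": "move_arm", "payload": {"moves": [[[0.08,0,-0.08],[0,0,0],0],[[0,0,0],[0,0,0],1],[[0,0,0],[0,0,0],1],[[0,0,0],[0,0,0],1],[[0,0,0],[0,0,0],1]]}}

```text
clock: 13.2
position: [0.5849, -0.0108, 0.0154]
ee_rot: [0.653, 0.653, 0.271, -0.271]
ft_force: [-0.6, 0.6, -0.2]
grip_width: 0.998
```

Emit:
{"api": "move_arm", "payload": {"moves": [[[0,0,-0.7],[0,0,0],1],[[0,0,-1],[0,0,0],1],[[0,0,-1],[0,0,0],1],[[0,0,-1],[0,0,0],1],[[0,0,-1],[0,0,0],1]]}}

```text
clock: 13.82
position: [0.5848, -0.0959, 0.1]
ee_rot: [0.654, 0.653, 0.271, -0.27]
ft_force: [-0.0, -0.9, -0.1]
grip_width: 0.998
```

Run:
```python
from h import *
o=get_obs();print(o["position"],o["joint_pos"],o["grip_width"])
i=camera_info("wrist");np.save("w2.npy",i,allow_pickle=True)
w=camera("wrist")[:,:,::-1];t=camera("top")[:,:,::-1];cv2.imwrite("pics/t3f.png",t)
cv2.imwrite("pics/w2f.png",w)
c=np.zeros((600,800,3),np.uint8);c[:400,:640]=w;c[400:600,:300]=cv2.resize(t[170:250,255:375],None,fx=2.5,fy=2.5)
cv2.imwrite("pics/w2.png",c)
```

```text
[ 0.585 -0.096  0.1  ] [ 0.251  0.657  0.287  1.539 -0.837  1.504  0.815] 0.9980194639129487
```

View pics/w2.png

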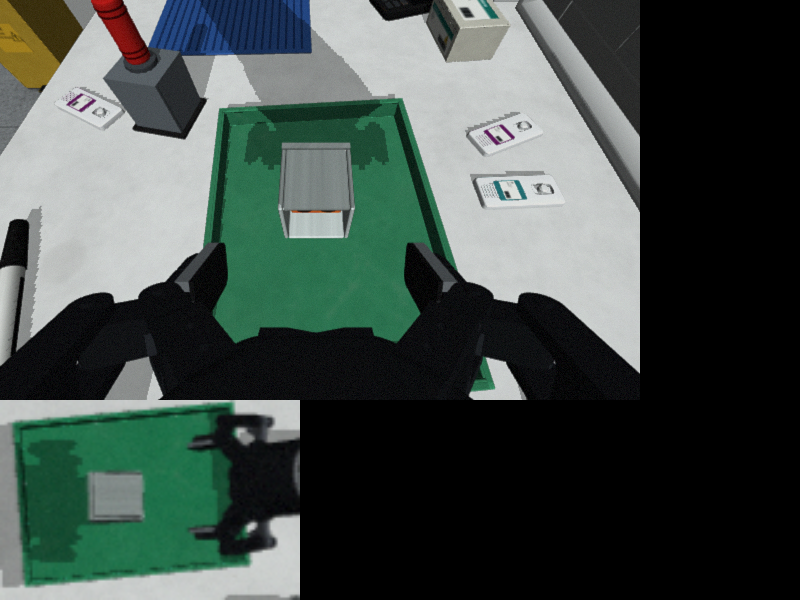

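Run:
```python
from h import *
i=np.load("w2.npy",allow_pickle=True).item()
c=sq(i,[(282,143),(351,143),(355,210),(279,210)],.058)
c=np.r_[c,.032]
Q=tool(0,-45);g=grasp(c,Q);z=Q.apply([0,0,1]);print(g)
rows([([.585,-.03,.19],tool(0,0)),(g-.1*z,Q),(g,Q)])
```

```text
c [ 0.586 -0.022] len [0.056 0.062 0.054 0.062] ang [ 0.028 -0.778  0.009  1.201]
[ 0.586 -0.035  0.019]
[[0.89, -0.01, -0.12], [0.1, -9.0, -0.0]] 
[[0.86, -0.0, -0.26], [0.0, -9.0, -0.0]] 
[[0.81, -0.01, -0.39], [0.1, -9.0, -0.1]] 
[[0.73, -0.0, -0.51], [0.0, -9.0, -0.0]] 
[[0.65, -0.01, -0.62], [0.1, -8.9, -0.1]] --
=> [ 0.585 -0.03   0.19 ]
[[0.52, 0.01, 0.81], [-0.0, -9.0, 0.0]] 
[[0.64, 0.01, 0.71], [-0.0, -9.0, 0.0]] 
[[0.75, 0.01, 0.6], [0.0, -9.0, 0.0]] 
[[0.83, 0.01, 0.48], [0.0, -9.0, 0.0]] 
[[0.89, 0.02, 0.35], [0.0, -9.0, 0.0]] --
=> [0.586 0.035 0.089]
[[0.0, -0.0, 1.0], [0.0, -0.0, 0.0]] 
[[0.0, -0.0, 1.0], [0.0, -0.0, 0.0]] 
[[0.0, -0.0, 1.0], [0.0, -0.0, 0.0]] 
[[0.0, -0.0, 1.0], [0.0, -0.0, 0.0]] 
=> [ 0.586 -0.035  0.019]
```

Emit:
{"api": "move_arm", "payload": {"moves": [[[0.9,0,-0.1],[0,-9,0],1],[[0.85,0,-0.25],[0,-9,0],1],[[0.8,0,-0.4],[0,-9,0],1],[[0.75,0,-0.5],[0,-9,0],1],[[0.65,0,-0.6],[0,-9,0],1]]}}

```text
clock: 14.55
position: [0.585, -0.0249, 0.1881]
ee_rot: [0.707, 0.707, -0.0, 0.002]
ft_force: [0.0, -0.6, -1.3]
grip_width: 0.998
```

Emit:
{"api": "move_arm", "payload": {"moves": [[[0.5,0,0.8],[0,-9,0],1],[[0.65,0,0.7],[0,-9,0],1],[[0.75,0,0.6],[0,-9,0],1],[[0.85,0,0.5],[0,-9,0],1],[[0.9,0,0.35],[0,-9,0],1]]}}

```text
clock: 15.18
position: [0.585, 0.0414, 0.0857]
ee_rot: [0.653, 0.653, -0.271, 0.272]
ft_force: [0.3, -0.2, 0.5]
grip_width: 1.0
```

Emit:
{"api": "move_arm", "payload": {"moves": [[[0,0,0],[0,0,0],1],[[0,0,0],[0,0,0],1]]}}

```text
clock: 15.42
position: [0.585, 0.0394, 0.0862]
ee_rot: [0.654, 0.653, -0.27, 0.27]
ft_force: [0.5, -0.8, 0.6]
grip_width: 0.998
```

Run:
```python
from h import *
o=get_obs();print(o["position"],o["joint_pos"]);Q=tool(0,-45)
print((cur()[1].inv()*Q).as_rotvec(True))
rows([([.586,-.035,.019],Q)])
```

```text
[0.585 0.039 0.086] [-0.838  0.651  0.429  1.629  0.455  1.311 -0.652]
[-0.038 -0.092 -0.038]
[[-0.04, 0.01, 0.8], [-0.0, -0.0, -0.0]] 
[[-0.04, 0.01, 0.8], [-0.0, -0.0, -0.0]] 
[[-0.04, 0.01, 0.8], [-0.0, -0.0, -0.0]] 
[[-0.05, 0.01, 0.8], [-0.0, -0.0, -0.0]] 
[[-0.04, 0.0, 0.81], [-0.0, -0.1, -0.0]] --
=> [ 0.586 -0.035  0.019]
```

Emit:
{"api": "move_arm", "payload": {"moves": [[[0,0,0.8],[0,0,0],1],[[-0.05,0,0.8],[0,0,0],1],[[-0.05,0,0.8],[0,0,0],1],[[-0.05,0,0.8],[0,0,0],1],[[-0.05,0,0.8],[0,0,0],1]]}}

```text
clock: 16.05
position: [0.5857, -0.0363, 0.0204]
ee_rot: [0.656, 0.652, -0.269, 0.27]
ft_force: [-0.6, -0.4, 0.7]
grip_width: 0.997
```

Emit:
{"api": "move_arm", "payload": {"moves": [[[0,0,0],[0,0,0],1],[[0,0,0],[0,0,0],0],[[0,0,0],[0,0,0],0],[[0,0,0],[0,0,0],0],[[0,0,0],[0,0,0],0]]}}

```text
clock: 16.68
position: [0.5856, -0.0334, 0.0197]
ee_rot: [0.654, 0.653, -0.27, 0.27]
ft_force: [-1.2, 2.5, 7.1]
grip_width: 0.647
```

Run:
```python
from h import *
o=get_obs();print(o["position"],o["ft_force"],o["grip_width"])
p,r=cur();v=r.inv().apply(np.array([.586,-.022,.030])-p);print("v",v)
Q=tool(0,45);C=np.array([.586,-.03,.033])-Q.apply(v);print(C)
rows([(p+[0,0.01,.09],r),(C+[0,0,.06],Q),(C,Q)])
```

```text
[ 0.586 -0.033  0.02 ] [-1.151  2.486  7.092] 0.6468845605181286
v [ 0.001  0.    -0.015]
[ 0.586 -0.02   0.022]
[[-0.75, 0.0, -0.94], [0.0, 0.0, 0.0]] 
[[-0.75, 0.0, -0.95], [0.0, 0.0, 0.0]] 
[[-0.76, 0.0, -0.94], [0.0, 0.0, 0.0]] 
=> [ 0.585 -0.023  0.11 ]
[[0.1, 0.0, 0.08], [0.0, 10.0, -0.0]] 
[[0.09, 0.0, 0.09], [0.0, 10.0, 0.0]] 
[[0.07, 0.0, 0.11], [0.0, 10.0, 0.0]] 
[[0.05, 0.0, 0.12], [0.0, 10.0, 0.0]] 
[[0.03, 0.0, 0.12], [0.0, 10.0, 0.0]] --
[[0.0, 0.0, 0.12], [0.0, 10.0, 0.0]] 
[[-0.02, 0.0, 0.12], [0.0, 10.0, 0.0]] 
[[-0.04, 0.0, 0.12], [0.0, 9.9, 0.0]] 
[[-0.06, 0.0, 0.12], [0.1, 10.0, 0.0]] 
=> [ 0.585 -0.02   0.081]
[[-0.85, 0.0, 0.85], [-0.0, -0.0, 0.0]] 
[[-0.84, 0.0, 0.84], [-0.0, -0.0, 0.0]] 
=> [ 0.585 -0.02   0.022]
```

Emit:
{"api": "move_arm", "payload": {"moves": [[[-0.75,0,-0.95],[0,0,0],0],[[-0.75,0,-0.95],[0,0,0],0],[[-0.75,0,-0.95],[0,0,0],0],[[0.1,0,0.1],[0,10,0],0],[[0.1,0,0.1],[0,10,0],0]]}}

```text
clock: 17.3
position: [0.5854, -0.0214, 0.1023]
ee_rot: [0.69, 0.691, -0.15, 0.151]
ft_force: [-0.2, -0.2, -3.5]
grip_width: 0.649
```

Emit:
{"api": "move_arm", "payload": {"moves": [[[0.05,0,0.1],[0,10,0],0],[[0.05,0,0.1],[0,10,0],0],[[0.05,0,0.1],[0,10,0],0],[[0,0,0.1],[0,10,0],0],[[0,0,0.1],[0,10,0],0]]}}

```text
clock: 17.92
position: [0.5855, -0.0207, 0.0899]
ee_rot: [0.69, 0.69, 0.157, -0.154]
ft_force: [-0.9, 0.6, -3.5]
grip_width: 0.652
```

Emit:
{"api": "move_arm", "payload": {"moves": [[[-0.05,0,0.1],[0,10,0],0],[[-0.05,0,0.1],[0,10,0],0],[[0,0,0],[0,0,0],0],[[0,0,0],[0,0,0],0]]}}

```text
clock: 18.42
position: [0.5852, -0.0194, 0.0837]
ee_rot: [0.653, 0.654, 0.27, -0.27]
ft_force: [0.3, -0.0, -1.8]
grip_width: 0.654
```

Run:
```python
from h import *
o=get_obs();print(o["position"],o["ft_force"],o["joint_pos"]);Q=tool(0,45);print((cur()[1].inv()*Q).as_rotvec(True))
rows([([.586,-.02,.025],Q)])
```

```text
[ 0.585 -0.019  0.084] [ 0.303 -0.013 -1.794] [ 0.222  0.605  0.167  1.641 -0.834  1.366  0.755]
[0.008 0.048 0.047]
[[-0.84, 0.01, 0.82], [0.0, 0.0, 0.0]] 
[[-0.83, 0.02, 0.83], [0.0, 0.0, 0.0]] 
=> [ 0.586 -0.02   0.025]
```

Emit:
{"api": "move_arm", "payload": {"moves": [[[-0.85,0,0.8],[0,0,0],0],[[-0.8,0,0.8],[0,0,0],0],[[0,0,0],[0,0,0],0],[[0,0,0],[0,0,0],0]]}}

```text
clock: 18.92
position: [0.5859, -0.0201, 0.0278]
ee_rot: [0.653, 0.654, 0.271, -0.27]
ft_force: [0.1, -0.1, -2.6]
grip_width: 0.65
```

Emit:
{"api": "move_arm", "payload": {"moves": [[[-0.05,0,0.05],[0,0,0],0],[[0,0,0],[0,0,0],0]]}}

```text
clock: 19.18
position: [0.5853, -0.0211, 0.0249]
ee_rot: [0.653, 0.653, 0.272, -0.27]
ft_force: [0.2, 1.3, -2.0]
grip_width: 0.651
```

Emit:
{"api": "move_arm", "payload": {"moves": [[[-0.04,0,0.04],[0,0,0],0],[[0,0,0],[0,0,0],0]]}}

```text
clock: 19.42
position: [0.5849, -0.0211, 0.0227]
ee_rot: [0.653, 0.653, 0.271, -0.271]
ft_force: [0.3, 0.1, -3.2]
grip_width: 0.65
```

Emit:
{"api": "move_arm", "payload": {"moves": [[[-0.04,0,0.04],[0,0,0],0],[[0,0,0],[0,0,0],0]]}}

```text
clock: 19.68
position: [0.585, -0.0212, 0.0214]
ee_rot: [0.653, 0.653, 0.271, -0.271]
ft_force: [-0.0, -0.4, -0.5]
grip_width: 0.65
```

Emit:
{"api": "move_arm", "payload": {"moves": [[[-0.04,0,0.04],[0,0,0],0],[[0,0,0],[0,0,0],0]]}}

```text
clock: 19.92
position: [0.585, -0.0211, 0.0213]
ee_rot: [0.653, 0.653, 0.272, -0.271]
ft_force: [-6.3, -2.8, 10.3]
grip_width: 0.644
```

Emit:
{"api": "move_arm", "payload": {"moves": [[[0.02,0,-0.02],[0,0,0],0],[[0,0,0],[0,0,0],1],[[0,0,0],[0,0,0],1],[[0,0,0],[0,0,0],1],[[0,0,-0.5],[0,0,0],1]]}}

```text
clock: 20.55
position: [0.5844, -0.0293, 0.0292]
ee_rot: [0.653, 0.653, 0.271, -0.272]
ft_force: [0.3, 0.2, 0.6]
grip_width: 1.0
```

Emit:
{"api": "move_arm", "payload": {"moves": [[[0,0,-1],[0,0,0],1],[[0,0,-1],[0,0,0],1],[[0,0,-1],[0,0,0],1],[[0,0,-1],[0,0,0],1],[[0,0,-1],[0,0,0],1]]}}

```text
clock: 21.18
position: [0.5847, -0.1199, 0.1189]
ee_rot: [0.654, 0.653, 0.271, -0.271]
ft_force: [0.3, -0.3, -0.3]
grip_width: 0.998
```

Run:
```python
from h import *
p,r=cur();print(p,get_obs()["joint_pos"])
i=camera_info("wrist");np.save("w3.npy",i,allow_pickle=True)
w=camera("wrist")[:,:,::-1];t=camera("top")[:,:,::-1];s=camera("side")[:,:,::-1];cv2.imwrite("pics/w3f.png",w);cv2.imwrite("pics/t4f.png",t);cv2.imwrite("pics/s4f.png",s)
c=np.zeros((560,800,3),np.uint8);c[:280,:440]=w[:280,:440];c[280:560,:420]=cv2.resize(t[170:250,255:375],None,fx=3.5,fy=3.5);c[:390,440:800]=cv2.resize(s[195:325,295:415],None,fx=3,fy=3)
cv2.imwrite("pics/w3.png",c)
rows([([.5,.03,.26],tool(14))])
```

```text
[ 0.585 -0.12   0.119] [ 0.332  0.65   0.221  1.49  -0.786  1.536  0.785]
[[0.92, -0.38, 0.03], [0.6, -5.0, -1.5]] 
[[0.92, -0.36, -0.05], [0.6, -5.0, -1.5]] 
[[0.93, -0.33, -0.13], [0.6, -5.0, -1.5]] 
[[0.92, -0.31, -0.21], [0.6, -5.0, -1.5]] 
[[0.91, -0.29, -0.28], [0.7, -4.9, -1.5]] --
[[0.88, -0.27, -0.36], [0.6, -5.0, -1.5]] 
[[0.86, -0.25, -0.43], [0.7, -4.9, -1.5]] 
[[0.82, -0.23, -0.49], [0.6, -5.0, -1.5]] 
[[0.79, -0.21, -0.57], [0.7, -4.9, -1.4]] 
=> [0.5  0.03 0.26]
```

View pics/w3.png

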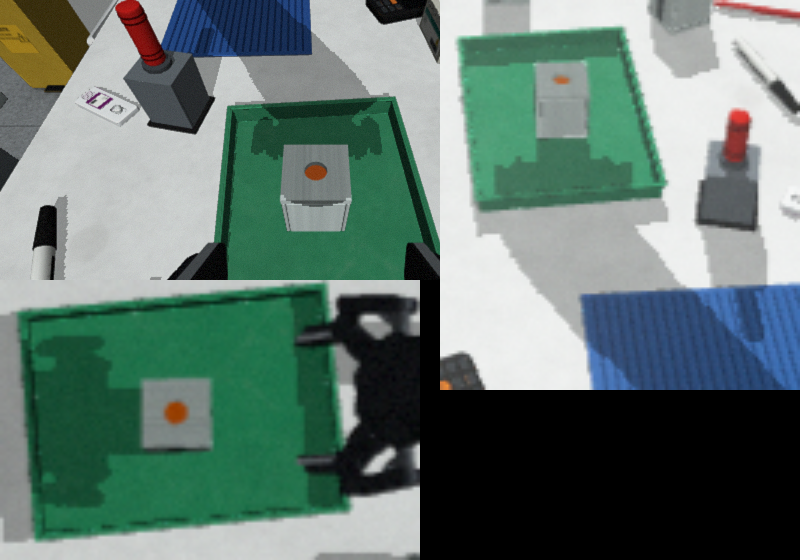

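Emit:
{"api": "move_arm", "payload": {"moves": [[[0.9,-0.4,0],[0.6,-5,-1.5],1],[[0.9,-0.35,-0.05],[0.6,-5,-1.5],1],[[0.9,-0.35,-0.15],[0.6,-5,-1.5],1],[[0.9,-0.3,-0.2],[0.6,-5,-1.5],1],[[0.9,-0.3,-0.3],[0.7,-5,-1.5],1]]}}

```text
clock: 21.95
position: [0.536, -0.0365, 0.1962]
ee_rot: [0.645, 0.745, 0.122, -0.122]
ft_force: [0.4, 0.3, 0.2]
grip_width: 1.0
```

Emit:
{"api": "move_arm", "payload": {"moves": [[[0.9,-0.25,-0.35],[0.6,-5,-1.5],1],[[0.85,-0.25,-0.45],[0.7,-5,-1.5],1],[[0.8,-0.25,-0.5],[0.6,-5,-1.5],1],[[0.8,-0.2,-0.6],[0.7,-5,-1.5],1],[[0,0,0],[0,0,0],1]]}}

```text
clock: 22.58
position: [0.4988, 0.0325, 0.2612]
ee_rot: [0.611, 0.791, -0.001, 0.001]
ft_force: [-0.3, -0.3, -0.6]
grip_width: 1.0
```

```bash
cat >> h.py <<'E'
def mask(im,lo,hi):
    h=cv2.cvtColor(im,cv2.COLOR_RGB2HSV);return cv2.inRange(h,np.array(lo),np.array(hi))
def blobs(m,amin=15):
    n,l,s,c=cv2.connectedComponentsWithStats(m)
    return [(tuple(s[k]),c[k]) for k in range(1,n) if s[k][4]>=amin]
E
python3 - <<'E'
from h import *
p,r=cur();print(p,(r.inv()*tool(14)).as_rotvec(True))
i=camera_info("wrist");np.save("w4.npy",i,allow_pickle=True);w=camera("wrist");cv2.imwrite("pics/w4f.png",w[:,:,::-1])
for n,im in(("w",w),("top",cv2.imread("pics/t4f.png")[:,:,::-1]),("side",cv2.imread("pics/s4f.png")[:,:,::-1])):
    print(n,"red",blobs(mask(np.ascontiguousarray(im),(0,170,60),(5,255,255)),40))
    print(n,"or",blobs(mask(np.ascontiguousarray(im),(7,170,60),(16,255,255)),10))
cv2.imwrite("pics/w4.png",w[:,:,::-1])
E
```

```text
[0.499 0.033 0.261] [-0.017  0.155  0.624]
w red [((np.int32(239), np.int32(82), np.int32(29), np.int32(26), np.int32(496)), array([250.94 ,  94.629])), ((np.int32(119), np.int32(277), np.int32(25), np.int32(15), np.int32(77)), array([131.234, 283.61 ]))]
w or [((np.int32(363), np.int32(236), np.int32(14), np.int32(12), np.int32(124)), array([369.218, 241.831]))]
top red [((np.int32(492), np.int32(148), np.int32(9), np.int32(9), np.int32(61)), array([496.197, 151.689])), ((np.int32(524), np.int32(167), np.int32(40), np.int32(51), np.int32(1271)), array([545.843, 191.522])), ((np.int32(251), np.int32(263), np.int32(10), np.int32(9), np.int32(68)), array([255.588, 267.265])), ((np.int32(366), np.int32(278), np.int32(12), np.int32(45), np.int32(80)), array([371.312, 299.137]))]
top or [((np.int32(185), np.int32(170), np.int32(5), np.int32(3), np.int32(13)), array([187., 171.])), ((np.int32(605), np.int32(176), np.int32(6), np.int32(7), np.int32(32)), array([607.438, 179.156])), ((np.int32(509), np.int32(189), np.int32(7), np.int32(5), np.int32(29)), array([512.172, 190.897])), ((np.int32(302), np.int32(205), np.int32(6), np.int32(6), np.int32(28)), array([304.786, 207.5  ]))]
side red []
side or []
```

View pics/w4.png

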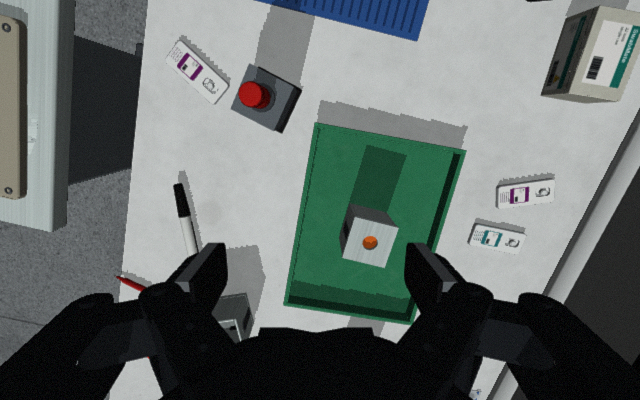

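Run:
```python
from h import *
i=np.load("w4.npy",allow_pickle=True).item();T=camera_info("top")
for q in((251,94.6),(249,94)):print(tri(i,q,T,(255.3,267.5)),onz(i,*q,.125))
print("hole",tri(i,(369.2,241.8),T,(304.8,207.5)),onz(i,369.2,241.8,.06),onz(T,304.8,207.5,.06),i["origin"])
rows([([.42,.098,.21],tool(14))])
```

```text
(array([0.421, 0.1  , 0.117]), np.float64(0.00024409001395014283)) [0.423 0.1   0.125]
(array([0.421, 0.099, 0.123]), np.float64(0.0015494791762481687)) [0.421 0.1   0.125]
hole (array([ 0.585, -0.032,  0.061]), np.float64(0.0004211985647792135)) [ 0.586 -0.033  0.06 ] [ 0.586 -0.032  0.06 ] [0.482 0.097 0.402]
[[0.85, -0.59, 0.5], [-0.0, 0.0, 0.1]] 
[[0.85, -0.6, 0.5], [-0.0, 0.0, 0.1]] 
[[0.85, -0.6, 0.5], [-0.0, 0.1, 0.1]] 
[[0.85, -0.6, 0.51], [-0.1, 0.0, 0.1]] 
=> [0.42  0.098 0.21 ]
```

Emit:
{"api": "move_arm", "payload": {"moves": [[[0.87,-0.6,0.5],[0,0,0.2],1],[[0.87,-0.6,0.5],[0,0,0.2],1],[[0.87,-0.58,0.5],[0,0,0.2],1],[[0.87,-0.58,0.5],[0,0.1,0],1],[[0,0,0],[0,0,0],1]]}}

```text
clock: 23.25
position: [0.4196, 0.0987, 0.2087]
ee_rot: [0.618, 0.786, -0.002, -0.001]
ft_force: [1.2, -0.0, -0.2]
grip_width: 0.997
```

Run:
```python
from h import *
Q=tool(14);print(cur()[0],(cur()[1].inv()*Q).as_rotvec(True));rows([([.421,.100,.082],Q)])
```

```text
[0.42  0.099 0.209] [-0.28   0.013 -0.367]
[[0.01, 0.02, 0.84], [-0.0, 0.0, -0.1]] 
[[0.01, 0.01, 0.85], [-0.1, 0.0, -0.1]] 
[[0.0, 0.01, 0.84], [-0.0, 0.0, -0.0]] 
[[0.01, 0.02, 0.85], [-0.1, 0.0, -0.1]] 
[[0.0, 0.01, 0.84], [-0.0, 0.0, -0.0]] --
[[0.01, 0.01, 0.85], [-0.1, 0.0, -0.1]] 
=> [0.421 0.1   0.082]
```

Emit:
{"api": "move_arm", "payload": {"moves": [[[0,0,0.85],[-0.1,0,-0.1],1],[[0,0,0.85],[-0.1,0,-0.1],1],[[0,0,0.85],[0,0,0],1],[[0,0,0.85],[0,0,0],1],[[0,0,0.85],[0,0,0],1]]}}

```text
clock: 23.88
position: [0.4218, 0.0972, 0.1032]
ee_rot: [0.618, 0.786, 0.0, 0.001]
ft_force: [0.7, -0.0, 0.3]
grip_width: 1.001
```

Emit:
{"api": "move_arm", "payload": {"moves": [[[0.05,0.05,0.85],[0,0,0],1],[[0,0,0],[0,0,0],1],[[0,0,0],[0,0,0],0],[[0,0,0],[0,0,0],0],[[0,0,0],[0,0,0],0]]}}

```text
clock: 24.5
position: [0.4225, 0.1, 0.0834]
ee_rot: [0.617, 0.787, 0.001, 0.001]
ft_force: [0.0, -0.0, -0.5]
grip_width: 0.372
```

Emit:
{"api": "move_arm", "payload": {"moves": [[[0,0,0],[0,0,0],0],[[0,0,0],[0,0,0],0]]}}

```text
clock: 24.75
position: [0.4223, 0.1001, 0.0833]
ee_rot: [0.617, 0.787, 0.001, 0.001]
ft_force: [-1.6, -0.2, 6.2]
grip_width: 0.241
```

Run:
```python
from h import *
o=get_obs();print(o["position"],o["ft_force"],o["torque"],o["grip_width"],o["ee_rot"])
```

```text
[0.422 0.1   0.083] [-1.572 -0.239  6.233] [-0.181  0.557 -0.066] 0.24084221046938212 [0.617 0.787 0.001 0.001]
```

Emit:
{"api": "move_arm", "payload": {"moves": [[[0,0,0],[0,0,0],0],[[0,0,-0.4],[0,0,0],0],[[0,0,-0.8],[0,0,0],0],[[0,0,-0.9],[0,0,0],0],[[0,0,-0.9],[0,0,0],0]]}}

```text
clock: 25.38
position: [0.4219, 0.1, 0.159]
ee_rot: [0.617, 0.787, 0.0, 0.001]
ft_force: [0.6, 0.2, -1.4]
grip_width: 0.244
```

Emit:
{"api": "move_arm", "payload": {"moves": [[[0,0,-0.9],[0,0,0],0],[[0,0,-0.3],[0,0,0],0],[[0,0,-0.3],[0,0,0],0],[[0,0,0],[0,0,0],0]]}}

```text
clock: 25.88
position: [0.4219, 0.1, 0.1953]
ee_rot: [0.617, 0.787, 0.0, 0.001]
ft_force: [0.1, 0.3, -0.8]
grip_width: 0.245
```

Run:
```python
from h import *
o=get_obs();print(o["position"],o["ft_force"],o["grip_width"],(cur()[1].inv()*tool(14)).as_rotvec(True))
t=camera("top");s=camera("side");w=camera("wrist");np.save("w5.npy",camera_info("wrist"),allow_pickle=True)
cv2.imwrite("pics/t5.png",t[:,:,::-1]);cv2.imwrite("pics/s5.png",s[:,:,::-1]);cv2.imwrite("pics/w5.png",w[:,:,::-1])
rows([([.5855,-.0325,.19],tool(8))])
```

```text
[0.422 0.1   0.195] [ 0.143  0.32  -0.753] 0.24456121893041086 [ 0.089  0.052 -0.224]
[[-0.96, 0.73, 0.03], [0.0, 0.0, 0.8]] 
[[-0.95, 0.74, 0.03], [0.0, 0.0, 0.8]] 
[[-0.94, 0.76, 0.03], [0.0, 0.0, 0.8]] 
[[-0.92, 0.77, 0.03], [0.0, 0.0, 0.8]] 
[[-0.92, 0.78, 0.03], [0.0, 0.0, 0.9]] --
[[-0.9, 0.79, 0.02], [0.0, 0.0, 0.8]] 
[[-0.89, 0.81, 0.03], [0.0, 0.1, 0.9]] 
=> [ 0.585 -0.032  0.19 ]
```

View pics/w5.png

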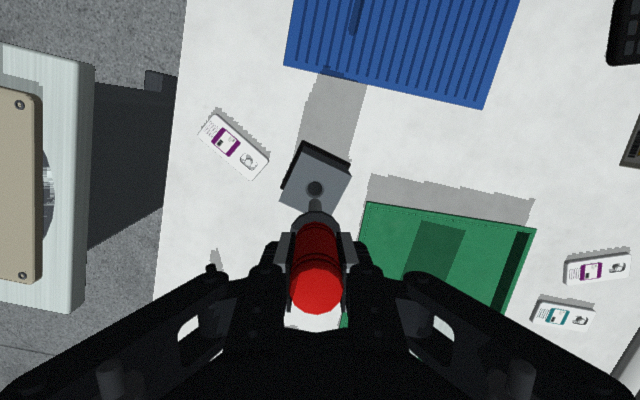

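Emit:
{"api": "move_arm", "payload": {"moves": [[[-0.95,0.73,0],[0,0,0.8],0],[[-0.95,0.74,0],[0,0,0.8],0],[[-0.94,0.76,0],[0,0,0.8],0],[[-0.92,0.77,0],[0,0,0.8],0],[[-0.92,0.78,0.1],[0,0,0.9],0]]}}

```text
clock: 26.65
position: [0.5396, 0.005, 0.1925]
ee_rot: [0.645, 0.764, 0.0, 0.001]
ft_force: [0.3, 0.7, -1.1]
grip_width: 0.247
```

Emit:
{"api": "move_arm", "payload": {"moves": [[[-0.9,0.79,0.1],[0,0,0.8],0],[[-0.89,0.81,0],[0,0.1,0.9],0],[[0,0,0],[0,0,0],0],[[0,0,0],[0,0,0],0]]}}

```text
clock: 27.15
position: [0.5852, -0.0316, 0.1901]
ee_rot: [0.656, 0.755, 0.001, -0.0]
ft_force: [-0.4, 0.1, -1.1]
grip_width: 0.243
```

Run:
```python
from h import *
i=np.load("w5.npy",allow_pickle=True).item();print("standhole",onz(i,316,188,.066))
o=get_obs();print(o["position"],o["ft_force"],o["grip_width"],(cur()[1].inv()*tool(8)).as_rotvec(True))
w=camera("wrist")[:,:,::-1];s=camera("side")[:,:,::-1]
c=np.zeros((500,800,3),np.uint8);c[:,:400]=cv2.resize(w[100:300,240:400],None,fx=2.5,fy=2.5);c[:400,400:]=cv2.resize(s[190:270,300:380],None,fx=5,fy=5)
cv2.imwrite("pics/w6.png",c)
rows([([.5855,-.0325,.16],tool(8))])
```

```text
standhole [0.422 0.102 0.066]
[ 0.585 -0.032  0.19 ] [-0.406  0.11  -1.141] 0.24314196889761205 [ 0.024 -0.082  0.007]
[[-0.03, 0.0, 0.61], [0.0, -0.0, 0.0]] 
[[-0.02, 0.0, 0.61], [0.1, -0.1, 0.0]] 
=> [ 0.585 -0.032  0.16 ]
```

View pics/w6.png

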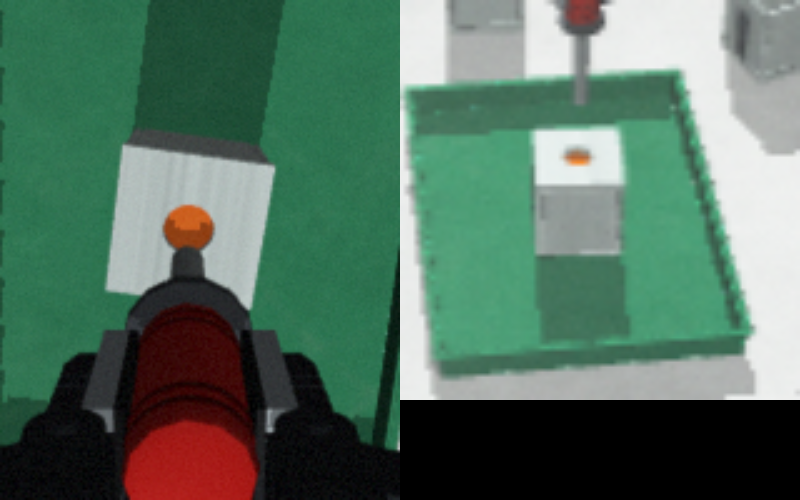

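Emit:
{"api": "move_arm", "payload": {"moves": [[[-0.05,0,0.8],[0,0,0],0],[[0,0,0.8],[0,0,0],0],[[0,0,0.3],[0,0,0],0],[[0,0,0.1],[0,0,0],0],[[0,0,0],[0,0,0],0]]}}

```text
clock: 27.88
position: [0.5862, -0.0332, 0.1413]
ee_rot: [0.656, 0.755, 0.001, 0.0]
ft_force: [0.4, 0.1, -1.1]
grip_width: 0.242
```

Emit:
{"api": "move_arm", "payload": {"moves": [[[0,0,0.15],[0,0,0],0],[[0,0,0],[0,0,0],0]]}}

```text
clock: 28.12
position: [0.5861, -0.0333, 0.1371]
ee_rot: [0.656, 0.755, 0.001, 0.0]
ft_force: [-0.1, 0.7, -0.8]
grip_width: 0.247
```

Emit:
{"api": "move_arm", "payload": {"moves": [[[0,0,0.15],[0,0,0],0],[[0,0,0],[0,0,0],0]]}}

```text
clock: 28.38
position: [0.5864, -0.0333, 0.1335]
ee_rot: [0.656, 0.755, 0.001, 0.001]
ft_force: [1.0, -0.5, 2.6]
grip_width: 0.243
```

Emit:
{"api": "move_arm", "payload": {"moves": [[[0,0,0.15],[0,0,0],0],[[0,0,0],[0,0,0],0]]}}

```text
clock: 28.62
position: [0.5863, -0.0333, 0.1295]
ee_rot: [0.656, 0.755, 0.001, 0.0]
ft_force: [1.7, -0.4, 1.9]
grip_width: 0.243
```

Emit:
{"api": "move_arm", "payload": {"moves": [[[0,0,0.15],[0,0,0],0],[[0,0,0.15],[0,0,0],0],[[0,0,0],[0,0,0],0]]}}

```text
clock: 29.0
position: [0.5853, -0.0333, 0.121]
ee_rot: [0.656, 0.755, 0.0, -0.001]
ft_force: [0.0, -0.1, -0.8]
grip_width: 0.246
```

Emit:
{"api": "move_arm", "payload": {"moves": [[[0,0,0.15],[0,0,0],0],[[0,0,0.1],[0,0,0],0],[[0,0,0],[0,0,0],0]]}}

```text
clock: 29.38
position: [0.5859, -0.0332, 0.1154]
ee_rot: [0.656, 0.755, 0.001, -0.0]
ft_force: [0.6, -0.1, -0.0]
grip_width: 0.248
```

Emit:
{"api": "move_arm", "payload": {"moves": [[[0,0,0.08],[0,0,0],0],[[0,0,0],[0,0,0],0]]}}

```text
clock: 29.62
position: [0.5865, -0.0334, 0.1149]
ee_rot: [0.656, 0.755, 0.001, 0.001]
ft_force: [-1.9, -0.5, 8.4]
grip_width: 0.24
```

Emit:
{"api": "move_arm", "payload": {"moves": [[[0,0,-0.5],[0,0,0],0],[[0,0,-0.8],[0,0,0],0],[[0,0,-0.9],[0,0,0],0],[[0,0,-0.9],[0,0,0],0],[[0,0,-0.2],[0,0,0],0]]}}

```text
clock: 30.25
position: [0.5868, -0.0335, 0.1982]
ee_rot: [0.656, 0.755, 0.002, 0.001]
ft_force: [-0.3, 0.0, -0.6]
grip_width: 0.245
```

Emit:
{"api": "move_arm", "payload": {"moves": [[[0.9,-0.81,0],[0,0,-0.9],0],[[0.9,-0.8,0],[0,0,-0.8],0],[[0.92,-0.78,0],[0,0,-0.9],0],[[0.92,-0.77,0],[0,0,-0.8],0],[[0.94,-0.76,0],[0,0,-0.8],0]]}}

```text
clock: 30.88
position: [0.4689, 0.0635, 0.1956]
ee_rot: [0.628, 0.778, 0.001, -0.0]
ft_force: [0.1, 0.3, -0.3]
grip_width: 0.244
```

Emit:
{"api": "move_arm", "payload": {"moves": [[[0.95,-0.74,0],[0,0,-0.8],0],[[0.9,-0.7,0],[0,0,-0.8],0],[[0,0,0],[0,0,0],0],[[0,0,0],[0,0,0],0]]}}

```text
clock: 31.38
position: [0.4251, 0.0998, 0.196]
ee_rot: [0.617, 0.787, 0.001, 0.0]
ft_force: [0.0, 0.3, -1.4]
grip_width: 0.246
```

Run:
```python
from h import *
Q=tool(14);o=get_obs();print(o["position"],o["grip_width"],(cur()[1].inv()*Q).as_rotvec(True))
w=camera("wrist");i=camera_info("wrist")
t=camera("top");print(blobs(mask(t,(7,170,60),(16,255,255))))
rows([([.422,.1003,.165],Q)])
c=np.zeros((500,800,3),np.uint8);c[:,:400]=cv2.resize(w[100:300,240:400,::-1],None,fx=2.5,fy=2.5);c[:400,400:]=cv2.resize(t[190:270,240:320,::-1],None,fx=5,fy=5)
cv2.imwrite("pics/w7.png",c)
```

```text
[0.425 0.1   0.196] 0.24619833970038202 [ 0.101 -0.035 -0.251]
[((np.int32(604), np.int32(176), np.int32(7), np.int32(7), np.int32(33)), array([607.333, 179.152])), ((np.int32(510), np.int32(189), np.int32(6), np.int32(5), np.int32(26)), array([512.5  , 190.885])), ((np.int32(302), np.int32(205), np.int32(6), np.int32(6), np.int32(26)), array([304.846, 207.385]))]
[[0.03, -0.06, 0.62], [0.0, -0.0, -0.1]] 
[[0.03, -0.06, 0.62], [0.1, -0.0, -0.2]] 
=> [0.422 0.1   0.165]
```

View pics/w7.png

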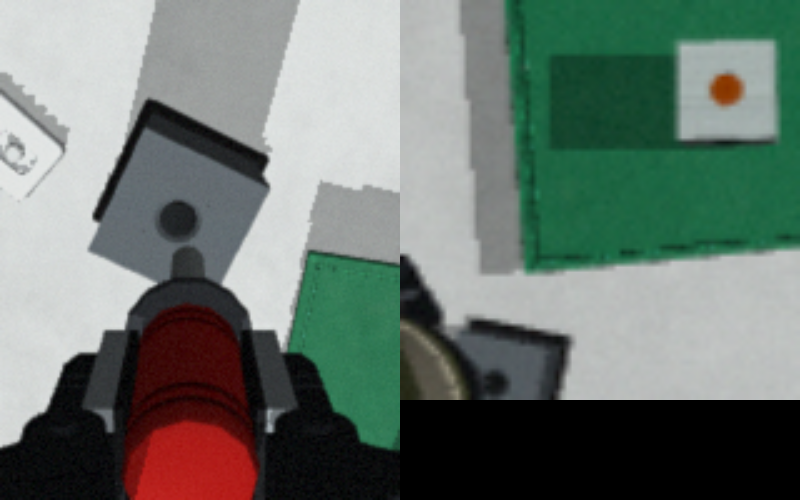

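Emit:
{"api": "move_arm", "payload": {"moves": [[[0.06,-0.12,0.6],[0,0,-0.2],0],[[0,0,0.6],[0,0,0],0],[[0,0,0],[0,0,0],0],[[0,0,0],[0,0,0],0]]}}

```text
clock: 31.98
position: [0.4216, 0.1011, 0.1661]
ee_rot: [0.616, 0.788, 0.001, 0.0]
ft_force: [-0.4, -0.6, -0.8]
grip_width: 0.249
```

Run:
```python
from h import *
Q=tool(14);P=[]
for k in range(4):
    w=camera("wrist");P.append(cur()[0])
print(np.array(P),(cur()[1].inv()*Q).as_rotvec(True))
rows([([.422,.1002,.15],cur()[1])])
```

```text
[[0.422 0.101 0.166]
 [0.422 0.101 0.166]
 [0.422 0.101 0.167]
 [0.422 0.101 0.167]] [ 0.146 -0.053 -0.023]
[[-0.04, -0.01, 0.66], [0.0, 0.0, 0.0]] 
=> [0.422 0.1   0.15 ]
```

Emit:
{"api": "move_arm", "payload": {"moves": [[[-0.03,0,0.4],[0,0,0],0],[[0,0,0.4],[0,0,0],0],[[0,0,0.3],[0,0,0],0],[[0,0,0],[0,0,0],0]]}}

```text
clock: 32.67
position: [0.4213, 0.1002, 0.1378]
ee_rot: [0.616, 0.788, 0.0, -0.0]
ft_force: [-0.2, -0.3, -1.2]
grip_width: 0.242
```

Emit:
{"api": "move_arm", "payload": {"moves": [[[0,0,0.4],[0,0,0],0],[[0,0,0.4],[0,0,0],0],[[0,0,0],[0,0,0],0]]}}

```text
clock: 33.05
position: [0.4212, 0.1002, 0.1176]
ee_rot: [0.616, 0.788, 0.0, -0.0]
ft_force: [0.4, -0.1, -0.5]
grip_width: 0.241
```

Emit:
{"api": "move_arm", "payload": {"moves": [[[0,0,0.5],[0,0,0],0],[[0,0,0.5],[0,0,0],0],[[0,0,0],[0,0,0],0]]}}

```text
clock: 33.42
position: [0.421, 0.1001, 0.0924]
ee_rot: [0.616, 0.788, -0.0, -0.0]
ft_force: [0.4, -0.1, -1.2]
grip_width: 0.242
```

Emit:
{"api": "move_arm", "payload": {"moves": [[[0,0,0.25],[0,0,0],0],[[0,0,0],[0,0,0],0]]}}

```text
clock: 33.67
position: [0.4217, 0.1004, 0.0871]
ee_rot: [0.616, 0.788, 0.001, 0.0]
ft_force: [0.6, -0.8, -1.1]
grip_width: 0.243
```

Emit:
{"api": "move_arm", "payload": {"moves": [[[0,0,0.1],[0,0,0],0],[[0,0,0],[0,0,0],0]]}}

```text
clock: 33.92
position: [0.4219, 0.1005, 0.0849]
ee_rot: [0.616, 0.788, 0.001, 0.0]
ft_force: [-0.6, 0.5, -1.0]
grip_width: 0.247
```

Emit:
{"api": "move_arm", "payload": {"moves": [[[0,0,0.06],[0,0,0],0],[[0,0,0],[0,0,0],0]]}}

```text
clock: 34.17
position: [0.422, 0.1005, 0.0835]
ee_rot: [0.616, 0.788, 0.001, 0.0]
ft_force: [0.6, 0.4, -0.4]
grip_width: 0.245
```

Not in contact yet (~0.083 expected); a touch lower, then release and rise.

Emit:
{"api": "move_arm", "payload": {"moves": [[[0,0,0.06],[0,0,0],0],[[0,0,0],[0,0,0],0]]}}

```text
clock: 34.42
position: [0.4225, 0.1007, 0.0832]
ee_rot: [0.616, 0.788, 0.002, 0.001]
ft_force: [-4.4, -1.8, 16.3]
grip_width: 0.246
```

Emit:
{"api": "move_arm", "payload": {"moves": [[[0,0,0.03],[0,0,0],0],[[0,0,0],[0,0,0],0]]}}

```text
clock: 34.67
position: [0.4227, 0.1008, 0.0831]
ee_rot: [0.616, 0.788, 0.002, 0.001]
ft_force: [-7.4, -3.6, 24.0]
grip_width: 0.245
```

Emit:
{"api": "move_arm", "payload": {"moves": [[[0,0,0],[0,0,0],1],[[0,0,0],[0,0,0],1],[[0,0,0],[0,0,0],1],[[0,0,-0.3],[0,0,0],1],[[0,0,-0.8],[0,0,0],1]]}}

```text
clock: 35.3
position: [0.4212, 0.1002, 0.1086]
ee_rot: [0.616, 0.788, 0.0, -0.0]
ft_force: [-0.5, 0.7, -0.3]
grip_width: 1.004
```

Emit:
{"api": "move_arm", "payload": {"moves": [[[0,0,-1],[0,0,0],1],[[0,0,-1],[0,0,0],1],[[0,0,-1],[0,0,0],1],[[0,0,-1],[0,0,0],1],[[0,0,0],[0,0,0],1]]}}

```text
clock: 35.92
position: [0.4227, 0.1006, 0.2107]
ee_rot: [0.616, 0.788, 0.003, 0.001]
ft_force: [0.6, 0.9, -0.9]
grip_width: 1.001
```

Run:
```python
from h import *
p,r=cur();print(p);T=camera_info("top");i=camera_info("wrist");w=camera("wrist");t=camera("top");cv2.imwrite("pics/t8.png",t[:,:,::-1]);cv2.imwrite("pics/w8.png",w[:,:,::-1])
print(blobs(mask(w,(0,170,60),(5,255,255)),100),[b for b in blobs(mask(t,(0,170,60),(5,255,255)),40) if b[1][0]<300])
m=np.array([[blobs(mask(w,(7,170,60),(16,255,255)))]],dtype=object);print(blobs(mask(w,(7,170,60),(16,255,255))))
rows([([.5855,-.0325,.18],tool(0))])
```

```text
[0.423 0.101 0.211]
[((np.int32(302), np.int32(188), np.int32(27), np.int32(25), np.int32(507)), array([315.179, 200.065]))] [((np.int32(253), np.int32(263), np.int32(8), np.int32(8), np.int32(46)), array([256.348, 265.957]))]
[((np.int32(630), np.int32(25), np.int32(10), np.int32(15), np.int32(121)), array([635.074,  32.198]))]
[[-0.96, 0.73, 0.16], [0.0, -0.0, 2.0]] 
[[-0.94, 0.76, 0.16], [0.0, -0.0, 2.0]] 
[[-0.91, 0.79, 0.16], [0.0, -0.0, 2.0]] 
[[-0.88, 0.82, 0.17], [0.0, -0.0, 2.0]] 
[[-0.85, 0.85, 0.16], [0.0, -0.0, 2.0]] --
[[-0.82, 0.88, 0.17], [0.0, -0.0, 2.0]] 
[[-0.79, 0.91, 0.16], [0.1, -0.1, 2.0]] 
=> [ 0.585 -0.032  0.18 ]
```

Emit:
{"api": "move_arm", "payload": {"moves": [[[-0.96,0.73,0.15],[0,0,2],1],[[-0.94,0.76,0.15],[0,0,2],1],[[-0.91,0.79,0.15],[0,0,2],1],[[-0.88,0.82,0.15],[0,0,2],1],[[-0.85,0.85,0.15],[0,0,2],1]]}}

```text
clock: 36.65
position: [0.5388, 0.0048, 0.1886]
ee_rot: [0.683, 0.731, 0.0, -0.0]
ft_force: [-0.5, -0.1, -0.3]
grip_width: 0.997
```

Emit:
{"api": "move_arm", "payload": {"moves": [[[-0.82,0.88,0.15],[0,0,2],1],[[-0.79,0.91,0.15],[0,0,2],1],[[0,0,0],[0,0,0],1],[[0,0,0],[0,0,0],1]]}}

```text
clock: 37.15
position: [0.5849, -0.0318, 0.1815]
ee_rot: [0.707, 0.707, 0.0, -0.001]
ft_force: [0.2, 0.3, 0.1]
grip_width: 1.003
```

Run:
```python
from h import *
Q=tool(0);o=get_obs();print(o["position"],o["joint_pos"],(cur()[1].inv()*Q).as_rotvec(True))
i=camera_info("wrist");w=camera("wrist")
b=blobs(mask(w,(7,170,60),(16,255,255)));print([(x,onz(i,*x[1],.06)) for x in b])
rows([([.5855,-.0325,.030],Q)])
```

```text
[ 0.585 -0.032  0.182] [-0.192  0.276  0.202  1.647 -0.06   1.225  0.023] [-0.015 -0.08   0.012]
[(((np.int32(306), np.int32(184), np.int32(20), np.int32(19), np.int32(275)), array([315.48 , 192.931])), array([ 0.585, -0.033,  0.06 ]))]
[[-0.01, 0.0, 0.87], [0.0, -0.0, 0.0]] 
[[-0.01, 0.0, 0.87], [0.0, -0.0, 0.0]] 
[[-0.01, 0.0, 0.87], [0.0, -0.0, 0.0]] 
[[-0.0, 0.01, 0.87], [0.0, -0.0, 0.0]] 
[[-0.01, 0.0, 0.87], [0.0, -0.0, 0.0]] --
[[-0.0, 0.01, 0.86], [0.0, -0.0, 0.0]] 
[[-0.01, 0.0, 0.87], [0.0, -0.1, 0.0]] 
=> [ 0.585 -0.033  0.03 ]
```

Emit:
{"api": "move_arm", "payload": {"moves": [[[-0.01,0,0.9],[0,0,0],1],[[-0.01,0.01,0.9],[0,0,0],1],[[-0.01,0.01,0.9],[0,0,0],1],[[0,0,0.9],[0,0,0],1],[[0,0,0.9],[0,0,0],1]]}}

```text
clock: 37.83
position: [0.5858, -0.032, 0.0695]
ee_rot: [0.707, 0.707, 0.001, -0.0]
ft_force: [0.6, -0.1, 0.6]
grip_width: 0.998
```

Emit:
{"api": "move_arm", "payload": {"moves": [[[0,0,0.9],[0,0,0],1],[[0,0,0.6],[0,0,0],1],[[0,0,0],[0,0,0],0],[[0,0,0],[0,0,0],0],[[0,0,0],[0,0,0],0]]}}

```text
clock: 38.45
position: [0.5869, -0.0329, 0.0334]
ee_rot: [0.707, 0.707, 0.002, 0.001]
ft_force: [-1.8, 0.3, 3.0]
grip_width: 0.647
```

Emit:
{"api": "move_arm", "payload": {"moves": [[[0,0,0],[0,0,0],0],[[0,0,-0.3],[0,0,0],0],[[0,0,-0.5],[0,0,0],0],[[0,0,-0.7],[0,0,0],0],[[0,0,-0.8],[0,0,0],0]]}}

```text
clock: 39.08
position: [0.5863, -0.033, 0.0915]
ee_rot: [0.707, 0.707, 0.001, 0.0]
ft_force: [-1.0, 0.3, -0.9]
grip_width: 0.651
```

Emit:
{"api": "move_arm", "payload": {"moves": [[[0,0,-0.9],[0,0,0],0],[[0,0,-0.9],[0,0,0],0],[[0,0,-0.9],[0,0,0],0],[[0,0,-0.9],[0,0,0],0],[[0,0,0],[0,0,0],0]]}}

```text
clock: 39.7
position: [0.5872, -0.0332, 0.1826]
ee_rot: [0.707, 0.707, 0.003, 0.002]
ft_force: [-0.0, 0.0, -2.5]
grip_width: 0.649
```

Run:
```python
from h import *
p,r=cur();o=get_obs();print(p,o["grip_width"],o["ft_force"],(r.inv()*tool(0)).as_rotvec(True))
T=camera_info("top");t=camera("top");s=camera("side");S=camera_info("side")
w=camera("wrist")
for n,i,im in(("t",T,t),("s",S,s)):
    m=mask(im,(100,120,60),(125,255,255));cs=cv2.findContours(cv2.morphologyEx(m,cv2.MORPH_CLOSE,np.ones((7,7))),0,2)[0]
    R_=im.shape
    c=max([c for c in cs if (cv2.boundingRect(c)[0]<300 if n=="t" else cv2.boundingRect(c)[1]>250)],key=cv2.contourArea)
    print(n,[onz(i,*q,.003)[:2] for q in cv2.boxPoints(cv2.minAreaRect(c))])
    print(blobs(mask(im,(7,150,60),(16,255,255)),8))
z=np.zeros((560,800,3),np.uint8);z[:400,:640]=w[:,:,::-1];z[360:560,480:800]=cv2.resize(t[170:270,240:400,::-1],None,fx=2,fy=2);z[400:560,:480]=cv2.resize(s[190:270,300:540,::-1],None,fx=2,fy=2)
cv2.imwrite("pics/w9.png",z)
```

```text
[ 0.587 -0.033  0.183] 0.6491409533897206 [-0.012  0.013 -2.505] [ 0.332 -0.085 -0.032]
t [array([0.578, 0.417]), array([0.579, 0.215]), array([0.357, 0.206]), array([0.356, 0.403])]
[((np.int32(185), np.int32(170), np.int32(5), np.int32(3), np.int32(13)), array([187., 171.])), ((np.int32(604), np.int32(176), np.int32(7), np.int32(7), np.int32(34)), array([607.324, 179.059])), ((np.int32(509), np.int32(189), np.int32(7), np.int32(5), np.int32(28)), array([512.286, 190.893]))]
s [array([0.576, 0.215]), array([0.32 , 0.205]), array([0.357, 0.407]), array([0.581, 0.414])]
[((np.int32(328), np.int32(224), np.int32(14), np.int32(16), np.int32(210)), array([334.59 , 231.171])), ((np.int32(295), np.int32(322), np.int32(3), np.int32(4), np.int32(11)), array([296.091, 323.364]))]
```

View pics/w9.png

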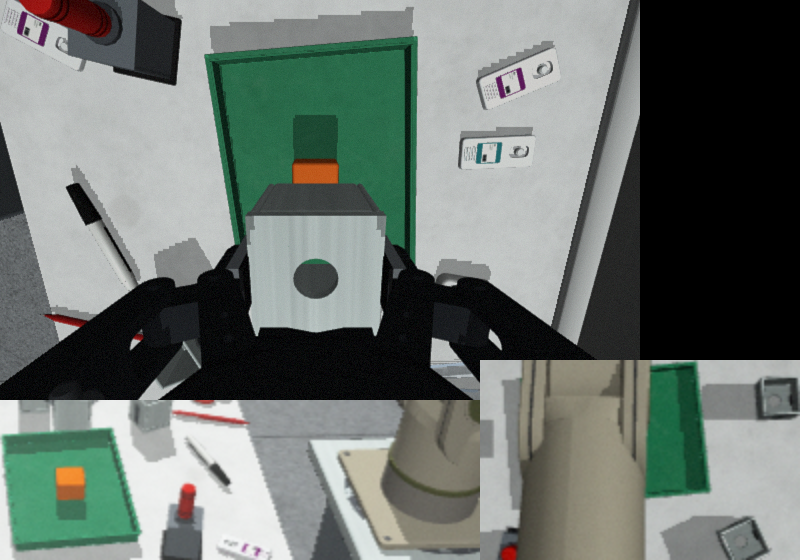

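Run:
```python
from h import *
rows([([.520,.362,.17],tool(20))])
```

```text
[[0.99, -0.16, 0.02], [0.0, -0.0, -1.3]] 
[[0.99, -0.14, 0.02], [0.0, -0.0, -1.2]] 
[[0.99, -0.12, 0.02], [0.0, -0.0, -1.3]] 
[[1.0, -0.1, 0.03], [0.0, -0.0, -1.2]] 
[[1.0, -0.08, 0.02], [0.0, -0.0, -1.3]] --
[[1.0, -0.06, 0.03], [0.0, -0.0, -1.2]] 
[[1.0, -0.03, 0.02], [0.0, -0.0, -1.3]] 
[[1.0, -0.01, 0.03], [0.0, -0.0, -1.2]] 
[[1.0, 0.01, 0.02], [0.0, -0.0, -1.3]] 
[[1.0, 0.03, 0.03], [0.0, -0.0, -1.2]] --
[[1.0, 0.05, 0.02], [0.0, -0.0, -1.3]] 
[[1.0, 0.08, 0.03], [0.0, -0.0, -1.2]] 
[[1.0, 0.1, 0.02], [0.0, -0.0, -1.3]] 
[[0.99, 0.12, 0.03], [0.0, -0.0, -1.2]] 
[[0.99, 0.14, 0.02], [0.0, -0.0, -1.3]] --
[[0.99, 0.16, 0.03], [0.0, -0.1, -1.2]] 
=> [0.52  0.362 0.17 ]
```

Emit:
{"api": "move_arm", "payload": {"moves": [[[1,-0.16,0],[0,0,-1.25],0],[[1,-0.14,0],[0,0,-1.25],0],[[1,-0.12,0],[0,0,-1.25],0],[[1,-0.1,0],[0,0,-1.25],0],[[1,-0.08,0],[0,0,-1.25],0]]}}

```text
clock: 40.48
position: [0.5653, 0.0932, 0.1801]
ee_rot: [0.667, 0.745, 0.001, 0.0]
ft_force: [0.2, -1.2, -2.3]
grip_width: 0.645
```

Emit:
{"api": "move_arm", "payload": {"moves": [[[1,-0.05,0],[0,0,-1.25],0],[[1,-0.03,0],[0,0,-1.25],0],[[1,0,0],[0,0,-1.25],0],[[1,0,0],[0,0,-1.25],0],[[1,0.03,0],[0,0,-1.25],0]]}}

```text
clock: 41.1
position: [0.5452, 0.2162, 0.1802]
ee_rot: [0.626, 0.78, 0.001, 0.0]
ft_force: [-0.2, -0.3, -1.6]
grip_width: 0.648
```

Emit:
{"api": "move_arm", "payload": {"moves": [[[1,0.05,0.1],[0,0,-1.25],0],[[1,0.08,0.1],[0,0,-1.25],0],[[1,0.1,0.1],[0,0,-1.25],0],[[1,0.12,0.1],[0,0,-1.25],0],[[1,0.14,0.1],[0,0,-1.25],0]]}}

```text
clock: 41.72
position: [0.5247, 0.3403, 0.1676]
ee_rot: [0.582, 0.813, 0.001, 0.0]
ft_force: [-0.5, -1.1, -2.5]
grip_width: 0.644
```

Emit:
{"api": "move_arm", "payload": {"moves": [[[0.9,0.16,0.1],[0,0,-1.25],0],[[0,0,0],[0,0,0],0],[[0,0,0],[0,0,0],0]]}}

```text
clock: 42.1
position: [0.522, 0.3607, 0.1653]
ee_rot: [0.574, 0.819, 0.001, 0.001]
ft_force: [0.7, -0.8, -1.6]
grip_width: 0.644
```

Run:
```python
from h import *
Q=tool(20);print(cur()[0],(cur()[1].inv()*Q).as_rotvec(True))
rows([([.520,.362,.040],Q)])
```

```text
[0.522 0.361 0.165] [ 0.106  0.002 -0.061]
[[0.01, -0.01, 0.84], [0.0, 0.0, -0.0]] 
[[0.01, -0.01, 0.83], [0.0, 0.0, -0.0]] 
[[0.01, -0.01, 0.84], [0.0, 0.0, -0.0]] 
[[0.02, -0.01, 0.83], [0.0, 0.0, -0.0]] 
[[0.01, -0.01, 0.84], [0.1, 0.0, -0.0]] --
[[0.02, -0.02, 0.83], [0.0, 0.0, -0.1]] 
=> [0.52  0.362 0.04 ]
```

Emit:
{"api": "move_arm", "payload": {"moves": [[[0,0,0.85],[0,0,0],0],[[0,0,0.85],[0,0,0],0],[[0,0,0.85],[0,0,0],0],[[0,0,0.8],[0,0,0],0],[[0,0,0.8],[0,0,0],0]]}}

```text
clock: 42.72
position: [0.5222, 0.3608, 0.0608]
ee_rot: [0.574, 0.819, 0.001, 0.0]
ft_force: [-0.4, 2.0, -1.4]
grip_width: 0.646
```

Emit:
{"api": "move_arm", "payload": {"moves": [[[0,0,0.7],[0,0,0],0],[[0,0,0.1],[0,0,0],0],[[0,0,0],[0,0,0],0]]}}

```text
clock: 43.1
position: [0.522, 0.3615, 0.0419]
ee_rot: [0.574, 0.819, 0.001, 0.0]
ft_force: [-0.5, -0.1, -1.8]
grip_width: 0.647
```

Emit:
{"api": "move_arm", "payload": {"moves": [[[0,0,0.1],[0,0,0],0],[[0,0,0],[0,0,0],0]]}}

```text
clock: 43.35
position: [0.522, 0.3615, 0.0395]
ee_rot: [0.574, 0.819, 0.001, 0.0]
ft_force: [-1.1, -0.9, -2.3]
grip_width: 0.646
```

Emit:
{"api": "move_arm", "payload": {"moves": [[[0,0,0.06],[0,0,0],0],[[0,0,0],[0,0,0],0]]}}

```text
clock: 43.6
position: [0.5217, 0.3613, 0.0376]
ee_rot: [0.574, 0.819, 0.001, 0.0]
ft_force: [0.4, 0.1, -2.8]
grip_width: 0.643
```

Emit:
{"api": "move_arm", "payload": {"moves": [[[0,0,0.1],[0,0,0],0],[[0,0,0],[0,0,0],0]]}}

```text
clock: 43.85
position: [0.5216, 0.3613, 0.0348]
ee_rot: [0.574, 0.819, 0.001, 0.0]
ft_force: [0.0, 0.4, -1.7]
grip_width: 0.646
```

Emit:
{"api": "move_arm", "payload": {"moves": [[[0,0,0.06],[0,0,0],0],[[0,0,0],[0,0,0],0]]}}

```text
clock: 44.1
position: [0.5219, 0.3614, 0.0339]
ee_rot: [0.574, 0.819, 0.001, 0.0]
ft_force: [-1.2, -0.9, 2.3]
grip_width: 0.647
```

Emit:
{"api": "move_arm", "payload": {"moves": [[[0,0,0],[0,0,0],1],[[0,0,0],[0,0,0],1],[[0,0,0],[0,0,0],1],[[0,0,-0.5],[0,0,0],1],[[0,0,-1],[0,0,0],1]]}}

```text
clock: 44.72
position: [0.5213, 0.361, 0.0713]
ee_rot: [0.574, 0.819, 0.0, 0.0]
ft_force: [-0.5, 0.8, 0.5]
grip_width: 0.999
```

Emit:
{"api": "move_arm", "payload": {"moves": [[[0,0,-1],[0,0,0],1],[[0,0,-1],[0,0,0],1],[[0,0,-1],[0,0,0],1],[[0,0,-1],[0,0,0],1],[[0,0,-1],[0,0,0],1]]}}

```text
clock: 45.35
position: [0.5216, 0.3612, 0.1981]
ee_rot: [0.574, 0.819, 0.001, 0.0]
ft_force: [1.1, 0.6, 0.3]
grip_width: 1.004
```

Run:
```python
from h import *
p,r=cur();print(p)
t=camera("top");cv2.imwrite("pics/t10.png",t[:,:,::-1])
rows([([.59,-.19,.22],tool(2))])
```

```text
[0.522 0.361 0.198]
[[-0.94, -0.22, -0.04], [0.0, -0.0, 0.8]] 
[[-0.95, -0.2, -0.04], [0.0, -0.0, 0.8]] 
[[-0.95, -0.19, -0.04], [0.0, -0.0, 0.8]] 
[[-0.95, -0.18, -0.03], [0.0, -0.0, 0.8]] 
[[-0.95, -0.16, -0.04], [0.0, -0.0, 0.8]] --
[[-0.96, -0.15, -0.03], [0.0, -0.0, 0.8]] 
[[-0.96, -0.14, -0.04], [0.0, -0.0, 0.8]] 
[[-0.96, -0.13, -0.03], [0.0, -0.0, 0.8]] 
[[-0.96, -0.11, -0.04], [0.0, -0.0, 0.8]] 
[[-0.96, -0.1, -0.03], [0.0, -0.0, 0.8]] --
[[-0.96, -0.08, -0.04], [0.0, -0.0, 0.8]] 
[[-0.96, -0.07, -0.03], [0.0, -0.0, 0.8]] 
[[-0.97, -0.06, -0.04], [0.0, -0.0, 0.8]] 
[[-0.97, -0.04, -0.03], [0.0, -0.0, 0.8]] 
[[-0.97, -0.03, -0.04], [0.0, -0.0, 0.8]] --
[[-0.97, -0.02, -0.03], [0.0, -0.0, 0.7]] 
[[-0.97, -0.01, -0.04], [0.1, -0.0, 0.8]] 
[[-0.96, 0.01, -0.03], [0.0, -0.0, 0.7]] 
[[-0.97, 0.02, -0.04], [0.1, -0.0, 0.8]] 
[[-0.96, 0.03, -0.03], [0.0, -0.1, 0.7]] --
[[-0.96, 0.05, -0.03], [0.1, -0.0, 0.8]] 
[[-0.97, 0.06, -0.04], [0.0, -0.1, 0.7]] 
[[-0.96, 0.07, -0.03], [0.1, -0.0, 0.8]] 
=> [ 0.59 -0.19  0.22]
```

Emit:
{"api": "move_arm", "payload": {"moves": [[[-0.95,-0.22,0],[0,0,0.8],1],[[-0.95,-0.2,0],[0,0,0.8],1],[[-0.95,-0.2,0],[0,0,0.8],1],[[-0.95,-0.2,0],[0,0,0.8],1],[[-0.95,-0.15,0],[0,0,0.8],1]]}}

```text
clock: 46.02
position: [0.5361, 0.2389, 0.1959]
ee_rot: [0.603, 0.798, 0.001, 0.0]
ft_force: [-0.3, 1.1, 0.3]
grip_width: 0.997
```

Emit:
{"api": "move_arm", "payload": {"moves": [[[-0.95,-0.15,-0.1],[0,0,0.8],1],[[-0.95,-0.15,-0.1],[0,0,0.8],1],[[-0.95,-0.15,-0.1],[0,0,0.8],1],[[-0.95,-0.1,-0.1],[0,0,0.8],1],[[-0.95,-0.1,-0.1],[0,0,0.8],1]]}}

```text
clock: 46.65
position: [0.5499, 0.1201, 0.2086]
ee_rot: [0.63, 0.777, 0.001, 0.0]
ft_force: [0.5, -0.2, 0.1]
grip_width: 1.003
```

Emit:
{"api": "move_arm", "payload": {"moves": [[[-0.95,-0.1,-0.1],[0,0,0.8],1],[[-0.95,-0.1,0],[0,0,0.8],1],[[-0.95,-0.05,0],[0,0,0.8],1],[[-0.95,-0.05,0],[0,0,0.8],1],[[-0.95,-0.05,0],[0,0,0.8],1]]}}

```text
clock: 47.28
position: [0.5626, 0.0017, 0.2106]
ee_rot: [0.657, 0.754, 0.001, 0.0]
ft_force: [-0.1, 0.4, 0.5]
grip_width: 1.0
```

Emit:
{"api": "move_arm", "payload": {"moves": [[[-0.95,0,0],[0,0,0.8],1],[[-0.95,0,0],[0,0,0.8],1],[[-0.95,0,0],[0,0,0.8],1],[[-0.95,0,0],[0,0,0.8],1],[[0,0,0],[0,0,0],1]]}}

```text
clock: 47.9
position: [0.5736, -0.0939, 0.2105]
ee_rot: [0.678, 0.735, 0.001, 0.0]
ft_force: [0.2, -0.1, 0.7]
grip_width: 1.001
```

Run:
```python
from h import *
p,r=cur();print(p)
i=camera_info("wrist");np.save("w11.npy",i,allow_pickle=True);w=camera("wrist");t=camera("top")
cv2.imwrite("pics/w11f.png",w[:,:,::-1]);cv2.imwrite("pics/t11f.png",t[:,:,::-1])
def px(P):
    d=R.from_quat(i["rotation"]).inv().apply(np.array(P)-i["origin"]);return i["fx"]*d[0]/d[2]+i["cx"],i["fy"]*d[1]/d[2]+i["cy"]
a=px([.607,-.273,.04]);b=px([.432,-.218,.04]);print(a,b)
z=np.zeros((600,800,3),np.uint8)
for k,q in enumerate((a,b)):
    x,y=int(q[0])-50,int(q[1])-45;x=max(x,0);y=max(0,min(y,310));print(x,y);z[:360,400*k:400*k+400]=cv2.resize(w[y:y+90,x:x+100,::-1],None,fx=4,fy=4,interpolation=2)
z[360:600,:320]=cv2.resize(t[200:290,150:270,::-1],None,fx=8/3,fy=8/3,interpolation=2)
z[360:600,400:720]=cv2.resize(w[:,:,::-1],(384,240))[:,:320]
cv2.imwrite("pics/w11.png",z)
```

```text
[ 0.574 -0.094  0.211]
(np.float64(330.1122311453254), np.float64(324.6790003244793)) (np.float64(185.56182829043084), np.float64(274.5611769175338))
280 279
135 229
```

View pics/w11.png

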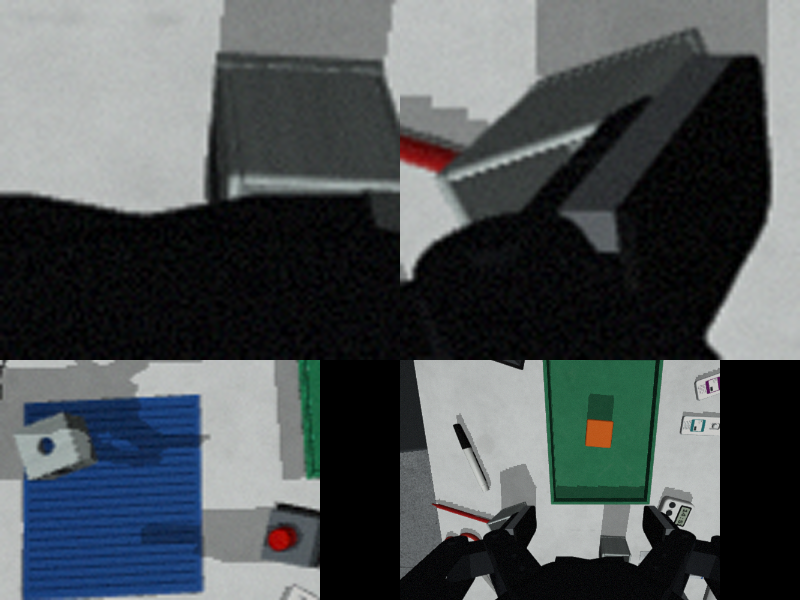

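Run:
```python
from h import *
i=np.load("w11.npy",allow_pickle=True).item();T=camera_info("top")
print("A top",onz(T,166.9,232.6,.065))
a=onz(i,334.1,292.4,0);b=onz(i,375.4,294.9,0);print(a,b,np.linalg.norm(a-b),np.degrees(np.arctan2(*(b-a)[1::-1])))
t=cv2.imread("pics/t11f.png");s=camera("side")[:,:,::-1]
z=np.zeros((600,800,3),np.uint8)
z[:400,:400]=cv2.resize(t[165:215,360:410],None,fx=8,fy=8,interpolation=2)
z[:400,400:]=cv2.resize(t[235:285,345:395],None,fx=8,fy=8,interpolation=2)
z[400:600,:400]=cv2.resize(s[155:205,295:395],None,fx=4,fy=4,interpolation=2)
cv2.imwrite("pics/v12.png",z)
```

```text
A top [0.52  0.361 0.065]
[ 0.613 -0.253  0.   ] [ 0.668 -0.253  0.   ] 0.05588987493110704 0.6537340636418834
```

View pics/v12.png

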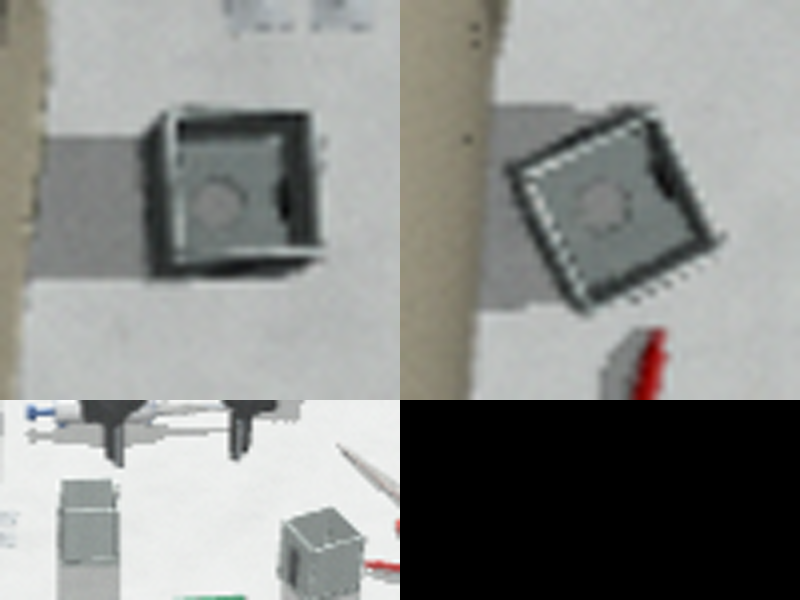

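Run:
```python
from h import *
T=camera_info("top")
f=lambda P,ox,oy:[(ox+x/8-.45,oy+y/8-.45) for x,y in P]
B=sq(T,f([(167,112),(312,108),(320,252),(172,262)],360,165),.062)
C=sq(T,f([(112,165),(255,108),(318,240),(187,310)],345,235),.062)
# hole centres at z=.006
print(onz(T,360+217/8-.45,165+201/8-.45,.006),onz(T,345+202/8-.45,235+204/8-.45,.006))
S=camera_info("side")
Q=tool(1,-45);c=np.array([.6405,-.281,.033]);g=grasp(c,Q);z=Q.apply([0,0,1])
rows([(g-.10*z,Q)]);print(g)
```

```text
c [ 0.64  -0.279] len [0.053 0.053 0.054 0.055] ang [ 0.659  0.585  2.954 -0.296]
c [ 0.433 -0.219] len [0.055 0.051 0.052 0.056] ang [20.462 23.852 26.545 26.085]
[ 0.642 -0.28   0.006] [ 0.431 -0.221  0.006]
[[-0.69, 0.27, 0.6], [0.2, -5.6, 0.4]] 
[[-0.63, 0.28, 0.66], [0.2, -5.6, 0.5]] 
[[-0.56, 0.28, 0.72], [0.2, -5.6, 0.4]] 
[[-0.48, 0.29, 0.77], [0.2, -5.7, 0.5]] 
[[-0.4, 0.3, 0.82], [0.2, -5.6, 0.4]] --
[[-0.32, 0.3, 0.85], [0.2, -5.7, 0.5]] 
[[-0.23, 0.31, 0.88], [0.2, -5.6, 0.4]] 
[[-0.15, 0.32, 0.89], [0.2, -5.7, 0.5]] 
=> [ 0.64  -0.224  0.09 ]
[ 0.641 -0.294  0.02 ]
```

Emit:
{"api": "move_arm", "payload": {"moves": [[[-0.7,0.28,0.5],[0.2,-5.6,0.4],0.88],[[-0.65,0.28,0.55],[0.2,-5.6,0.5],0.88],[[-0.55,0.28,0.6],[0.2,-5.6,0.4],0.88],[[-0.5,0.29,0.65],[0.2,-5.7,0.5],0.88],[[-0.4,0.3,0.7],[0.2,-5.6,0.4],0.88]]}}

```text
clock: 48.68
position: [0.6156, -0.1714, 0.1493]
ee_rot: [0.67, 0.701, -0.17, 0.174]
ft_force: [-0.7, 0.7, 0.5]
grip_width: 0.88
```

Emit:
{"api": "move_arm", "payload": {"moves": [[[-0.3,0.3,0.7],[0.2,-5.7,0.5],0.88],[[-0.25,0.31,0.75],[0.2,-5.6,0.4],0.88],[[-0.15,0.32,0.75],[0.2,-5.7,0.5],0.88],[[0,0,0],[0,0,0],0.88],[[0,0,0],[0,0,0],0.88]]}}

```text
clock: 49.3
position: [0.6397, -0.2163, 0.1139]
ee_rot: [0.648, 0.659, -0.268, 0.273]
ft_force: [-0.3, -0.3, 1.2]
grip_width: 0.882
```

Run:
```python
from h import *
Q=tool(1,-45);c=np.array([.641,-.280,.033]);g=grasp(c,Q);z=Q.apply([0,0,1])
print(cur()[0],get_obs()["joint_pos"],get_obs()["grip_width"],(cur()[1].inv()*Q).as_rotvec(True));rows([(g-.05*z,Q),(g,Q)])
```

```text
[ 0.64  -0.216  0.114] [-0.414  0.58   0.395  1.656  0.654  1.093 -0.41 ] 0.8820842107248278 [ 0.012 -0.065 -0.05 ]
[[0.16, 0.0, 0.95], [0.0, -0.0, -0.0]] 
[[0.16, 0.0, 0.95], [0.0, -0.0, -0.0]] 
[[0.16, 0.01, 0.95], [0.0, -0.1, -0.0]] 
=> [ 0.641 -0.258  0.055]
[[0.0, -0.0, 1.0], [0.0, 0.0, -0.0]] 
[[0.0, -0.0, 1.0], [0.0, 0.0, -0.0]] 
=> [ 0.641 -0.293  0.02 ]
```

Emit:
{"api": "move_arm", "payload": {"moves": [[[0.16,0,0.95],[0,0,0],0.88],[[0.16,0,0.95],[0,0,0],0.88],[[0.16,0,0.95],[0,0,0],0.88],[[0,0,1],[0,0,0],0.88],[[0,0,1],[0,0,0],0.88]]}}

```text
clock: 49.92
position: [0.6414, -0.2948, 0.0202]
ee_rot: [0.649, 0.658, -0.267, 0.273]
ft_force: [0.1, -0.0, 0.3]
grip_width: 0.877
```

Emit:
{"api": "move_arm", "payload": {"moves": [[[0,0,0],[0,0,0],0.88],[[0,0,0],[0,0,0],0],[[0,0,0],[0,0,0],0],[[0,0,0],[0,0,0],0],[[0,0,0],[0,0,0],0]]}}

```text
clock: 50.55
position: [0.642, -0.2931, 0.0206]
ee_rot: [0.648, 0.659, -0.268, 0.274]
ft_force: [-1.7, 3.1, 6.9]
grip_width: 0.647
```

Run:
```python
from h import *
o=get_obs();p,r=cur();v=r.inv().apply(np.array([.641,-.280,.031])-p);print(p,o["grip_width"],o["ft_force"],"v",v)
Q=tool(0,45);C=np.array([.60,-.26,.028])-Q.apply(v);print(C)
rows([(p+[0,0.0,.09],r),(C+[0,0,.06],Q)])
```

```text
[ 0.642 -0.293  0.021] 0.6468856423176205 [-1.668  3.142  6.932] v [ 0.002 -0.001 -0.017]
[ 0.601 -0.25   0.015]
[[-0.85, 0.0, -0.85], [0.0, 0.0, 0.0]] 
[[-0.85, 0.0, -0.85], [0.0, 0.0, 0.0]] 
[[-0.85, 0.01, -0.84], [0.0, 0.0, 0.0]] 
=> [ 0.642 -0.293  0.111]
[[0.25, -0.18, -0.03], [0.0, 10.0, 0.1]] 
[[0.25, -0.18, 0.02], [0.0, 10.0, 0.1]] 
[[0.25, -0.18, 0.06], [0.0, 10.0, 0.1]] 
[[0.23, -0.18, 0.1], [0.0, 10.0, 0.1]] 
[[0.21, -0.18, 0.14], [0.0, 10.0, 0.1]] --
[[0.18, -0.18, 0.17], [0.0, 10.0, 0.2]] 
[[0.15, -0.19, 0.2], [0.0, 10.0, 0.1]] 
[[0.11, -0.18, 0.23], [0.0, 10.0, 0.2]] 
[[0.06, -0.19, 0.24], [0.0, 10.0, 0.2]] 
=> [ 0.601 -0.25   0.075]
```

Emit:
{"api": "move_arm", "payload": {"moves": [[[-0.85,0,-0.85],[0,0,0],0],[[-0.85,0,-0.85],[0,0,0],0],[[-0.85,0,-0.85],[0,0,0],0],[[0.25,-0.18,0],[0,10,0.1],0],[[0.25,-0.18,0],[0,10,0.1],0]]}}

```text
clock: 51.18
position: [0.6327, -0.2823, 0.1023]
ee_rot: [0.685, 0.696, -0.148, 0.154]
ft_force: [-1.1, -1.0, -3.0]
grip_width: 0.649
```

Emit:
{"api": "move_arm", "payload": {"moves": [[[0.25,-0.18,0.05],[0,10,0.1],0],[[0.25,-0.18,0.1],[0,10,0.1],0],[[0.2,-0.18,0.15],[0,10,0.1],0],[[0.2,-0.18,0.15],[0,10,0.2],0],[[0.15,-0.18,0.2],[0,10,0.1],0]]}}

```text
clock: 51.8
position: [0.6095, -0.2593, 0.0837]
ee_rot: [0.688, 0.692, 0.156, -0.153]
ft_force: [-0.9, 0.2, -3.1]
grip_width: 0.651
```

Emit:
{"api": "move_arm", "payload": {"moves": [[[0.1,-0.18,0.2],[0,10,0.2],0],[[0.05,-0.19,0.25],[0,10,0.2],0],[[0,0,0],[0,0,0],0],[[0,0,0],[0,0,0],0]]}}

```text
clock: 52.3
position: [0.6008, -0.2498, 0.0752]
ee_rot: [0.654, 0.654, 0.269, -0.269]
ft_force: [0.1, -0.2, -1.6]
grip_width: 0.648
```

Run:
```python
from h import *
o=get_obs();print(o["position"],o["joint_pos"]);Q=tool(0,45);print((cur()[1].inv()*Q).as_rotvec(True))
rows([([.601,-.25,.019],Q)])
```

```text
[ 0.601 -0.25   0.075] [ 0.652  0.867 -0.042  1.19  -0.581  1.595  0.757]
[ 0.022  0.239 -0.034]
[[-0.79, 0.01, 0.8], [0.0, 0.1, -0.0]] 
[[-0.8, 0.0, 0.79], [0.0, 0.1, -0.0]] 
=> [ 0.601 -0.25   0.019]
```

Emit:
{"api": "move_arm", "payload": {"moves": [[[-0.8,0,0.8],[0,0.1,0],0],[[-0.75,0,0.75],[0,0.1,0],0],[[0,0,0],[0,0,0],0],[[0,0,0],[0,0,0],0]]}}

```text
clock: 52.8
position: [0.5995, -0.2502, 0.0191]
ee_rot: [0.654, 0.652, 0.271, -0.272]
ft_force: [0.6, -0.7, -2.0]
grip_width: 0.646
```

Emit:
{"api": "move_arm", "payload": {"moves": [[[-0.06,0,0.06],[0,0,0],0],[[0,0,0],[0,0,0],0]]}}

```text
clock: 53.05
position: [0.5995, -0.2506, 0.0172]
ee_rot: [0.654, 0.652, 0.271, -0.272]
ft_force: [-0.8, 1.0, -1.0]
grip_width: 0.648
```

Emit:
{"api": "move_arm", "payload": {"moves": [[[-0.05,0,0.05],[0,0,0],0],[[0,0,0],[0,0,0],0]]}}

```text
clock: 53.3
position: [0.5994, -0.2506, 0.0153]
ee_rot: [0.654, 0.652, 0.271, -0.272]
ft_force: [0.2, 0.6, -0.7]
grip_width: 0.649
```

Emit:
{"api": "move_arm", "payload": {"moves": [[[-0.04,0,0.04],[0,0,0],0],[[0,0,0],[0,0,0],0]]}}

```text
clock: 53.55
position: [0.5995, -0.2506, 0.0151]
ee_rot: [0.654, 0.652, 0.271, -0.272]
ft_force: [-2.6, -0.1, 7.2]
grip_width: 0.649
```

Emit:
{"api": "move_arm", "payload": {"moves": [[[0,0,0],[0,0,0],1],[[0,0,0],[0,0,0],1],[[0,0,0],[0,0,0],1],[[0,0,-0.7],[0,0,0],1],[[0,0,-1],[0,0,0],1]]}}

```text
clock: 54.18
position: [0.5994, -0.2813, 0.0448]
ee_rot: [0.654, 0.652, 0.271, -0.272]
ft_force: [0.2, -1.4, 0.4]
grip_width: 0.998
```

Emit:
{"api": "move_arm", "payload": {"moves": [[[0,0,-1],[0,0,0],1],[[0,0,-1],[0,0,0],1],[[0,0,-1],[0,0,0],1],[[0,0,0],[0,0,0],1]]}}

```text
clock: 54.68
position: [0.5995, -0.3366, 0.0985]
ee_rot: [0.655, 0.652, 0.271, -0.27]
ft_force: [0.2, -0.7, -1.0]
grip_width: 0.999
```

Run:
```python
from h import *
p,r=cur();print(p)
i=camera_info("wrist");w=camera("wrist");cv2.imwrite("pics/w13.png",w[:,:,::-1])
c=np.array([.5985,-.2606,.030])
Q=tool(0,-45);g=grasp(c,Q);z=Q.apply([0,0,1]);print(g)
rows([(np.array([.5985,-.268,.19]),tool(0,0)),(g-.1*z,Q)])
# bright top face check
d=lambda P:R.from_quat(i["rotation"]).inv().apply(np.array(P)-i["origin"])
for sx,sy in((-28,31),(28,31),(28,-31),(-28,-31)):
    q=d([c[0]+sx/1e3,c[1]+sy/1e3,.056]);print("exp px",i["fx"]*q[0]/q[2]+i["cx"],i["fy"]*q[1]/q[2]+i["cy"])
g=cv2.cvtColor(w,cv2.COLOR_RGB2GRAY);e=cv2.Canny(g,40,100);cv2.imwrite("pics/e.png",e)
for row in(160,180,200):print(row,[(x,) for x in np.where(e[row,220:420])[0]+220])
for col in(300,316,330):print(col,np.where(e[80:260,col])[0]+80)
```

```text
[ 0.6   -0.337  0.098]
[ 0.599 -0.274  0.017]
[[0.9, -0.01, -0.14], [0.0, -9.0, -0.0]] 
[[0.87, -0.01, -0.29], [-0.0, -9.0, -0.1]] 
[[0.82, -0.01, -0.42], [0.0, -9.0, -0.0]] 
[[0.74, -0.01, -0.54], [0.0, -9.0, -0.1]] 
[[0.64, -0.01, -0.64], [0.0, -9.1, -0.0]] --
=> [ 0.598 -0.268  0.19 ]
[[0.52, 0.0, 0.82], [0.0, -9.0, -0.0]] 
[[0.64, 0.0, 0.73], [0.0, -9.0, -0.0]] 
[[0.75, 0.0, 0.62], [0.0, -9.0, -0.0]] 
[[0.83, 0.0, 0.5], [0.0, -9.0, -0.0]] 
[[0.9, 0.0, 0.36], [0.0, -9.0, -0.0]] --
=> [ 0.598 -0.203  0.087]
exp px 279.27476791089725 141.0783748285313
exp px 347.492293772324 140.9318489339261
exp px 352.3751688033024 207.80621382958344
exp px 274.29909429203394 208.00286383887467
160 [(np.int64(244),), (np.int64(245),), (np.int64(246),), (np.int64(247),), (np.int64(253),), (np.int64(254),), (np.int64(255),), (np.int64(256),), (np.int64(260),), (np.int64(279),), (np.int64(283),), (np.int64(345),), (np.int64(347),), (np.int64(351),), (np.int64(370),), (np.int64(379),), (np.int64(380),), (np.int64(384),)]
180 [(np.int64(278),), (np.int64(282),), (np.int64(284),), (np.int64(346),), (np.int64(348),), (np.int64(351),)]
200 [(np.int64(277),), (np.int64(281),), (np.int64(283),), (np.int64(347),), (np.int64(350),), (np.int64(353),)]
300 [121 131 149 151 212 237]
316 [120 130 149 151 212 237]
330 [119 129 149 151 212 238]
```

Emit:
{"api": "move_arm", "payload": {"moves": [[[0.9,0,-0.15],[0,-9,0],1],[[0.85,0,-0.3],[0,-9,0],1],[[0.8,0,-0.4],[0,-9,0],1],[[0.75,0,-0.55],[0,-9,0],1],[[0.65,0,-0.65],[0,-9,0],1]]}}

```text
clock: 55.35
position: [0.5998, -0.2663, 0.1903]
ee_rot: [0.707, 0.707, -0.001, 0.0]
ft_force: [-0.3, 0.8, -0.4]
grip_width: 0.997
```

Emit:
{"api": "move_arm", "payload": {"moves": [[[0.5,0,0.8],[0,-9,0],1],[[0.65,0,0.75],[0,-9,0],1],[[0.75,0,0.6],[0,-9,0],1],[[0.85,0,0.5],[0,-9,0],1],[[0.9,0,0.35],[0,-9,0],1]]}}

```text
clock: 55.98
position: [0.5997, -0.2005, 0.0871]
ee_rot: [0.653, 0.654, -0.271, 0.271]
ft_force: [0.9, 0.4, -1.4]
grip_width: 1.001
```

Emit:
{"api": "move_arm", "payload": {"moves": [[[0,0,0],[0,0,0],1],[[0,0,0],[0,0,0],1]]}}

```text
clock: 56.22
position: [0.5994, -0.2024, 0.0875]
ee_rot: [0.654, 0.654, -0.271, 0.268]
ft_force: [0.4, 0.2, 0.1]
grip_width: 0.999
```

Run:
```python
from h import *
Q=tool(0,-45);print(cur()[0],get_obs()["joint_pos"],(cur()[1].inv()*Q).as_rotvec(True));rows([([.599,-.276,.017],Q)])
```

```text
[ 0.599 -0.202  0.088] [-0.35   0.537  0.262  1.757  0.734  1.106 -0.54 ] [-0.201 -0.201  0.065]
[[-0.02, -0.0, 0.81], [-0.0, -0.0, 0.0]] 
[[-0.02, -0.0, 0.82], [-0.1, -0.1, 0.0]] 
[[-0.02, -0.0, 0.81], [-0.0, -0.0, 0.0]] 
[[-0.02, -0.0, 0.82], [-0.1, -0.1, 0.0]] 
[[-0.01, -0.01, 0.81], [-0.0, -0.0, 0.1]] --
=> [ 0.599 -0.276  0.017]
```

Emit:
{"api": "move_arm", "payload": {"moves": [[[0,0,0.8],[0,0,0],1],[[-0.03,0,0.8],[0,0,0],1],[[-0.03,0,0.8],[0,0,0],1],[[0,0,0.8],[0,0,0],1],[[0,0,0.8],[0,0,0],1]]}}

```text
clock: 56.85
position: [0.5992, -0.2751, 0.0166]
ee_rot: [0.654, 0.653, -0.271, 0.269]
ft_force: [0.1, 0.3, 0.4]
grip_width: 0.996
```

Emit:
{"api": "move_arm", "payload": {"moves": [[[0,0,0],[0,0,0],1],[[0,0,0],[0,0,0],0],[[0,0,0],[0,0,0],0],[[0,0,0],[0,0,0],0],[[0,0,0],[0,0,0],0]]}}

```text
clock: 57.48
position: [0.6003, -0.2731, 0.0183]
ee_rot: [0.654, 0.653, -0.27, 0.269]
ft_force: [2.1, 2.3, 4.6]
grip_width: 0.651
```

Run:
```python
from h import *
o=get_obs();p,r=cur();v=r.inv().apply(np.array([.599,-.262,.028])-p);print(p,o["grip_width"],o["ft_force"],"v",v)
np.save("v.npy",v)
C=lambda P,Q:np.array(P)-Q.apply(v)
Q=tool(20,45);q1=tool(8,0)
rows([(p+[0,0.0,.14],r),(C([.59,.0,.18],q1),q1),(C([.404,.34,.16],Q),Q)])
print(C([.404,.34,.034],Q))
```

```text
[ 0.6   -0.273  0.018] 0.6507631506572901 [2.117 2.307 4.553] v [ 0.001 -0.001 -0.015]
[[-0.99, -0.0, -0.99], [0.0, 0.0, 0.0]] 
[[-0.99, -0.0, -0.99], [0.0, 0.0, 0.0]] 
[[-0.98, -0.0, -1.0], [0.0, 0.0, 0.0]] 
[[-0.99, -0.0, -0.99], [0.0, 0.0, 0.0]] 
=> [ 0.6   -0.273  0.158]
[[0.68, -0.03, -0.72], [-0.3, 4.1, -0.7]] 
[[0.73, -0.02, -0.67], [-0.3, 4.1, -0.7]] 
[[0.78, -0.01, -0.61], [-0.3, 4.1, -0.7]] 
[[0.82, 0.0, -0.55], [-0.3, 4.1, -0.7]] 
[[0.86, 0.02, -0.49], [-0.3, 4.1, -0.7]] --
[[0.89, 0.03, -0.43], [-0.3, 4.0, -0.7]] 
[[0.92, 0.04, -0.37], [-0.3, 4.1, -0.7]] 
[[0.95, 0.06, -0.3], [-0.3, 4.0, -0.7]] 
[[0.96, 0.07, -0.23], [-0.3, 4.1, -0.7]] 
[[0.98, 0.08, -0.16], [-0.3, 4.0, -0.6]] --
[[0.98, 0.09, -0.1], [-0.2, 4.1, -0.7]] 
=> [ 0.591 -0.001  0.165]
[[1.0, -0.37, 0.04], [0.3, 3.0, -0.8]] 
[[1.0, -0.36, 0.1], [0.3, 3.0, -0.8]] 
[[0.99, -0.34, 0.15], [0.3, 3.0, -0.8]] 
[[0.99, -0.33, 0.21], [0.3, 3.0, -0.7]] 
[[0.98, -0.31, 0.26], [0.3, 3.0, -0.8]] --
[[0.97, -0.3, 0.31], [0.3, 3.0, -0.7]] 
[[0.96, -0.28, 0.37], [0.3, 3.0, -0.7]] 
[[0.94, -0.27, 0.42], [0.3, 3.0, -0.8]] 
[[0.92, -0.26, 0.47], [0.3, 3.0, -0.7]] 
[[0.9, -0.24, 0.51], [0.3, 3.0, -0.8]] --
[[0.87, -0.23, 0.56], [0.3, 3.0, -0.7]] 
[[0.85, -0.21, 0.61], [0.3, 2.9, -0.8]] 
[[0.82, -0.2, 0.65], [0.4, 3.0, -0.7]] 
[[0.78, -0.18, 0.69], [0.3, 2.9, -0.8]] 
[[0.75, -0.17, 0.74], [0.4, 3.0, -0.7]] --
=> [0.402 0.35  0.149]
[0.402 0.35  0.023]
```

Emit:
{"api": "move_arm", "payload": {"moves": [[[-1,0,-1],[0,0,0],0],[[-1,0,-1],[0,0,0],0],[[-1,0,-1],[0,0,0],0],[[-1,0,-1],[0,0,0],0],[[0.68,-0.03,-0.72],[-0.3,4.1,-0.7],0]]}}

```text
clock: 58.1
position: [0.599, -0.2504, 0.1618]
ee_rot: [0.659, 0.666, -0.246, 0.245]
ft_force: [0.6, 0.5, -1.8]
grip_width: 0.649
```

Emit:
{"api": "move_arm", "payload": {"moves": [[[0.73,-0.02,-0.67],[-0.3,4.1,-0.7],0],[[0.78,-0.01,-0.61],[-0.3,4.1,-0.7],0],[[0.82,0,-0.55],[-0.3,4.1,-0.7],0],[[0.86,0.02,-0.49],[-0.3,4.1,-0.7],0],[[0.89,0.03,-0.43],[-0.3,4.1,-0.7],0]]}}

```text
clock: 58.72
position: [0.5946, -0.1252, 0.1627]
ee_rot: [0.668, 0.723, -0.124, 0.122]
ft_force: [-0.4, -0.0, -1.5]
grip_width: 0.648
```

Emit:
{"api": "move_arm", "payload": {"moves": [[[0.92,0.04,-0.37],[-0.3,4.1,-0.7],0],[[0.95,0.06,-0.3],[-0.3,4,-0.7],0],[[0.96,0.07,-0.23],[-0.3,4.1,-0.7],0],[[0.98,0.08,-0.16],[-0.3,4,-0.6],0],[[0.98,0.09,-0.1],[-0.2,4.1,-0.7],0]]}}

```text
clock: 59.35
position: [0.5905, -0.0014, 0.166]
ee_rot: [0.656, 0.754, 0.001, -0.002]
ft_force: [0.3, -0.1, -2.2]
grip_width: 0.651
```

Emit:
{"api": "move_arm", "payload": {"moves": [[[1,-0.37,0.04],[0.3,3,-0.8],0],[[1,-0.36,0.1],[0.3,3,-0.8],0],[[0.99,-0.34,0.15],[0.3,3,-0.8],0],[[0.99,-0.33,0.21],[0.3,3,-0.7],0],[[0.98,-0.31,0.26],[0.3,3,-0.8],0]]}}

```text
clock: 59.98
position: [0.5271, 0.1153, 0.1607]
ee_rot: [0.625, 0.769, 0.076, -0.109]
ft_force: [-0.4, 0.3, -2.4]
grip_width: 0.648
```

Emit:
{"api": "move_arm", "payload": {"moves": [[[0.97,-0.3,0.31],[0.3,3,-0.7],0],[[0.96,-0.28,0.37],[0.3,3,-0.7],0],[[0.94,-0.27,0.42],[0.3,3,-0.8],0],[[0.92,-0.26,0.47],[0.3,3,-0.7],0],[[0.9,-0.24,0.51],[0.3,3,-0.8],0]]}}

```text
clock: 60.6
position: [0.4642, 0.2322, 0.1554]
ee_rot: [0.583, 0.769, 0.151, -0.214]
ft_force: [-1.1, -0.0, -1.7]
grip_width: 0.648
```

Emit:
{"api": "move_arm", "payload": {"moves": [[[0.87,-0.23,0.56],[0.3,3,-0.7],0],[[0.85,-0.21,0.61],[0.3,2.9,-0.8],0],[[0.82,-0.2,0.65],[0.4,3,-0.7],0],[[0.78,-0.18,0.69],[0.3,2.9,-0.8],0],[[0.75,-0.17,0.74],[0.4,3,-0.7],0]]}}

```text
clock: 61.22
position: [0.4014, 0.3491, 0.1502]
ee_rot: [0.53, 0.756, 0.22, -0.315]
ft_force: [0.2, -0.2, -1.6]
grip_width: 0.649
```

Emit:
{"api": "move_arm", "payload": {"moves": [[[0,0,0],[0,0,0],0],[[0,0,0],[0,0,0],0]]}}

```text
clock: 61.48
position: [0.4025, 0.348, 0.1505]
ee_rot: [0.531, 0.756, 0.219, -0.314]
ft_force: [1.0, 0.1, -1.8]
grip_width: 0.653
```

Run:
```python
from h import *
o=get_obs();Q=tool(20,45);print(o["position"],o["joint_pos"],(cur()[1].inv()*Q).as_rotvec(True));rows([([.402,.35,.028],Q)])
```

```text
[0.402 0.348 0.15 ] [-0.128  0.26  -0.227  1.97  -0.843  1.1    0.469] [ 0.034 -0.021 -0.141]
[[-0.85, 0.0, 0.88], [0.0, -0.0, -0.0]] 
[[-0.85, 0.0, 0.88], [0.0, -0.0, -0.0]] 
[[-0.85, 0.01, 0.88], [0.0, -0.0, -0.1]] 
[[-0.86, 0.0, 0.88], [0.0, -0.0, -0.0]] 
=> [0.402 0.35  0.028]
```

Emit:
{"api": "move_arm", "payload": {"moves": [[[-0.85,0,0.88],[0,0,0],0],[[-0.85,0,0.88],[0,0,0],0],[[-0.85,0,0.88],[0,0,0],0],[[-0.8,0,0.83],[0,0,0],0],[[0,0,0],[0,0,0],0]]}}

```text
clock: 62.1
position: [0.4006, 0.3499, 0.0287]
ee_rot: [0.531, 0.756, 0.218, -0.315]
ft_force: [0.1, 0.2, -1.5]
grip_width: 0.654
```

Emit:
{"api": "move_arm", "payload": {"moves": [[[-0.08,0,0.08],[0,0,0],0],[[0,0,0],[0,0,0],0]]}}

```text
clock: 62.35
position: [0.4018, 0.351, 0.0283]
ee_rot: [0.53, 0.756, 0.22, -0.314]
ft_force: [-0.0, 0.2, -2.1]
grip_width: 0.651
```

Emit:
{"api": "move_arm", "payload": {"moves": [[[-0.05,0,0.05],[0,0,0],0],[[0,0,0],[0,0,0],0]]}}

```text
clock: 62.6
position: [0.4011, 0.351, 0.0258]
ee_rot: [0.53, 0.756, 0.22, -0.314]
ft_force: [0.3, 0.1, -2.3]
grip_width: 0.65
```

Emit:
{"api": "move_arm", "payload": {"moves": [[[-0.04,0,0.04],[0,0,0],0],[[0,0,0],[0,0,0],0]]}}

```text
clock: 62.85
position: [0.4009, 0.351, 0.024]
ee_rot: [0.53, 0.756, 0.22, -0.314]
ft_force: [-0.3, 1.0, -1.4]
grip_width: 0.653
```

Emit:
{"api": "move_arm", "payload": {"moves": [[[-0.04,0,0.04],[0,0,0],0],[[0,0,0],[0,0,0],0]]}}

```text
clock: 63.1
position: [0.401, 0.3511, 0.023]
ee_rot: [0.53, 0.756, 0.22, -0.315]
ft_force: [-1.6, -2.5, 5.5]
grip_width: 0.645
```

Emit:
{"api": "move_arm", "payload": {"moves": [[[-0.03,0,0.03],[0,0,0],0],[[0,0,0],[0,0,0],0]]}}

```text
clock: 63.35
position: [0.401, 0.3511, 0.0229]
ee_rot: [0.53, 0.756, 0.22, -0.315]
ft_force: [-4.0, -9.8, 16.5]
grip_width: 0.647
```

Emit:
{"api": "move_arm", "payload": {"moves": [[[0.03,0,-0.03],[0,0,0],1],[[0,0,0],[0,0,0],1],[[0,0,0],[0,0,0],1],[[0,0,-0.7],[0,0,0],1],[[0,0,-1],[0,0,0],1]]}}

```text
clock: 63.98
position: [0.4112, 0.3219, 0.0533]
ee_rot: [0.53, 0.756, 0.219, -0.315]
ft_force: [0.8, -0.0, -0.2]
grip_width: 0.999
```

Emit:
{"api": "move_arm", "payload": {"moves": [[[0,0,-1],[0,0,0],1],[[0,0,-1],[0,0,0],1],[[0,0,-1],[0,0,0],1],[[0,0,-1],[0,0,0],1],[[0,0,-1],[0,0,0],1]]}}

```text
clock: 64.6
position: [0.442, 0.238, 0.1422]
ee_rot: [0.531, 0.756, 0.22, -0.314]
ft_force: [0.5, -0.3, -0.2]
grip_width: 1.001
```

Run:
```python
from h import *
p,r=cur();print(p,get_obs()["joint_pos"])
c=np.array([.432,-.220,.045]);Q=tool(24.5,-45);g=grasp(c,Q);z=Q.apply([0,0,1]);print(g,g-.11*z)
T=camera_info("top");t=camera("top");cv2.imwrite("pics/t14.png",t[:,:,::-1])
g0=cv2.imread("pics/t11f.png")[235:285,345:395].astype(int);g1=t[235:285,345:395,::-1].astype(int)
print("C change",np.abs(g0-g1).max(2)[:,20:].mean())
rows([([.54,.15,.24],tool(15,0)),([.50,-.05,.24],tool(15,-10)),(g-.11*z,Q)])
```

```text
[0.442 0.238 0.142] [ 0.01   0.314 -0.132  1.917 -0.77   1.246  0.61 ]
[ 0.438 -0.232  0.032] [ 0.405 -0.161  0.109]
C change 3.548
[[-0.08, 0.41, -0.99], [-0.3, -7.5, 0.8]] 
[[-0.2, 0.42, -0.96], [-0.3, -7.5, 0.7]] 
[[-0.32, 0.42, -0.93], [-0.3, -7.5, 0.8]] 
[[-0.44, 0.43, -0.87], [-0.3, -7.5, 0.7]] 
[[-0.54, 0.45, -0.81], [-0.3, -7.5, 0.8]] --
[[-0.64, 0.45, -0.73], [-0.3, -7.5, 0.7]] 
=> [0.54 0.15 0.24]
[[-0.91, -0.45, 0.0], [0.0, -1.2, -0.0]] 
[[-0.91, -0.45, 0.02], [0.0, -1.3, -0.0]] 
[[-0.91, -0.45, 0.04], [0.0, -1.2, -0.0]] 
[[-0.91, -0.45, 0.06], [0.0, -1.3, -0.0]] 
[[-0.91, -0.45, 0.08], [0.0, -1.2, -0.0]] --
[[-0.91, -0.45, 0.1], [0.0, -1.3, -0.0]] 
[[-0.91, -0.46, 0.12], [0.0, -1.2, -0.0]] 
[[-0.91, -0.45, 0.14], [0.0, -1.3, -0.0]] 
=> [ 0.5  -0.05  0.24]
[[-0.39, -0.8, 0.95], [-0.7, -5.8, -1.4]] 
[[-0.28, -0.82, 0.98], [-0.7, -5.8, -1.4]] 
[[-0.16, -0.84, 0.99], [-0.8, -5.8, -1.4]] 
[[-0.03, -0.86, 0.99], [-0.8, -5.8, -1.5]] 
[[0.08, -0.87, 0.97], [-0.7, -5.8, -1.4]] --
[[0.21, -0.88, 0.95], [-0.7, -5.9, -1.5]] 
=> [ 0.405 -0.161  0.109]
```

Emit:
{"api": "move_arm", "payload": {"moves": [[[-0.08,0.41,-1],[-0.3,-7.5,0.8],1],[[-0.2,0.42,-0.96],[-0.3,-7.5,0.7],1],[[-0.32,0.42,-0.93],[-0.3,-7.5,0.8],1],[[-0.44,0.43,-0.87],[-0.3,-7.5,0.7],1],[[-0.54,0.45,-0.81],[-0.3,-7.5,0.8],1]]}}

```text
clock: 65.28
position: [0.5227, 0.1671, 0.222]
ee_rot: [0.602, 0.796, 0.036, -0.052]
ft_force: [0.1, 0.6, -0.4]
grip_width: 0.998
```

Emit:
{"api": "move_arm", "payload": {"moves": [[[-0.64,0.45,-0.73],[-0.3,-7.5,0.7],1],[[-0.91,-0.45,0],[0,-1.25,0],1],[[-0.91,-0.45,0],[0,-1.25,0],1],[[-0.91,-0.45,0.05],[0,-1.25,0],1],[[-0.91,-0.45,0.05],[0,-1.25,0],1]]}}

```text
clock: 65.9
position: [0.5177, 0.0514, 0.2368]
ee_rot: [0.607, 0.793, -0.028, 0.034]
ft_force: [0.4, 0.2, 0.2]
grip_width: 1.001
```

Emit:
{"api": "move_arm", "payload": {"moves": [[[-0.91,-0.45,0.1],[0,-1.25,0],1],[[-0.91,-0.45,0.1],[0,-1.25,0],1],[[-0.91,-0.45,0.1],[0,-1.25,0],1],[[-0.91,-0.45,0.15],[0,-1.25,0],1],[[-0.35,-0.8,0.7],[-0.7,-5.8,-1.4],1]]}}

```text
clock: 66.53
position: [0.4835, -0.066, 0.2221]
ee_rot: [0.593, 0.794, -0.08, 0.113]
ft_force: [-0.4, 0.1, -0.5]
grip_width: 1.0
```

Emit:
{"api": "move_arm", "payload": {"moves": [[[-0.25,-0.82,0.75],[-0.7,-5.8,-1.4],1],[[-0.15,-0.84,0.75],[-0.8,-5.8,-1.4],1],[[0,-0.86,0.75],[-0.8,-5.8,-1.5],1],[[0.1,-0.87,0.75],[-0.7,-5.8,-1.4],1],[[0.2,-0.88,0.7],[-0.7,-5.9,-1.5],1]]}}

```text
clock: 67.15
position: [0.3986, -0.1414, 0.1379]
ee_rot: [0.497, 0.779, -0.207, 0.322]
ft_force: [-86.2, -23.6, -75.7]
grip_width: 1.0
```

Run:
```python
from h import *
c=np.array([.432,-.220,.045]);Q=tool(24.5,-45);g=grasp(c,Q);z=Q.apply([0,0,1])
camera("top");print(cur()[0],get_obs()["joint_pos"],(cur()[1].inv()*Q).as_rotvec(True));rows([(g-.05*z,Q),(g,Q)])
```

```text
[ 0.402 -0.139  0.14 ] [-0.04  -0.13  -0.354  2.414  0.91   1.033 -0.52 ] [0.622 0.339 0.216]
[[0.07, -0.07, 0.96], [0.2, 0.1, 0.1]] 
[[0.07, -0.07, 0.97], [0.1, 0.1, 0.0]] 
[[0.07, -0.07, 0.97], [0.2, 0.1, 0.1]] 
[[0.06, -0.07, 0.96], [0.1, 0.0, 0.0]] 
=> [ 0.423 -0.2    0.067]
[[0.0, 0.0, 1.0], [0.0, 0.0, 0.0]] 
[[0.01, 0.0, 1.0], [0.0, 0.0, 0.0]] 
=> [ 0.438 -0.232  0.032]
```

Run:
```python
from h import *
rows([([.47,-.11,.21],tool(20,-10)),([.432,-.220,.16],tool(24.5,0))])
```

```text
[[-0.51, 0.74, -0.48], [0.7, 8.8, 1.1]] 
[[-0.42, 0.74, -0.56], [0.7, 8.8, 1.1]] 
[[-0.31, 0.75, -0.62], [0.6, 8.9, 1.1]] 
[[-0.2, 0.74, -0.66], [0.7, 8.8, 1.1]] 
=> [ 0.47 -0.11  0.21]
[[-0.8, -0.73, 0.65], [-0.1, 2.5, -1.1]] 
[[-0.82, -0.75, 0.61], [-0.1, 2.5, -1.1]] 
[[-0.83, -0.77, 0.58], [-0.1, 2.5, -1.1]] 
[[-0.83, -0.78, 0.53], [-0.1, 2.5, -1.2]] 
=> [ 0.432 -0.22   0.16 ]
```

Emit:
{"api": "move_arm", "payload": {"moves": [[[-0.4,0.5,-0.4],[0.4,5,0.6],1],[[-0.3,0.5,-0.4],[0.4,5,0.6],1],[[-0.3,0.5,-0.4],[0.4,5,0.6],1]]}}

```text
clock: 67.58
position: [0.4328, -0.1268, 0.1773]
ee_rot: [0.536, 0.804, -0.143, 0.213]
ft_force: [-0.2, 1.1, -0.2]
grip_width: 0.997
```

Emit:
{"api": "move_arm", "payload": {"moves": [[[-0.3,0.5,-0.4],[0.5,7,0.9],1],[[-0.2,0.5,-0.4],[0.5,7,0.9],1],[[-0.2,0.5,-0.4],[0.5,7,0.8],1]]}}

```text
clock: 67.95
position: [0.4696, -0.117, 0.212]
ee_rot: [0.574, 0.815, -0.048, 0.059]
ft_force: [-0.5, 1.0, 0.5]
grip_width: 0.997
```

Run:
```python
from h import *
print(cur()[0],get_obs()["joint_pos"]);rows([([.434,-.220,.17],tool(24.5,0))])
```

```text
[ 0.47  -0.117  0.212] [ 0.066 -0.014 -0.019  1.908  0.154  1.202  0.338]
[[-0.78, -0.68, 0.55], [-0.2, 2.2, -1.2]] 
[[-0.78, -0.69, 0.52], [-0.2, 2.2, -1.2]] 
[[-0.79, -0.72, 0.48], [-0.3, 2.1, -1.2]] 
[[-0.78, -0.73, 0.46], [-0.2, 2.2, -1.2]] 
=> [ 0.434 -0.22   0.17 ]
```

Emit:
{"api": "move_arm", "payload": {"moves": [[[-0.78,-0.68,0.5],[-0.2,2.2,-1.2],1],[[-0.78,-0.7,0.5],[-0.2,2.2,-1.2],1],[[-0.78,-0.72,0.5],[-0.3,2.2,-1.2],1],[[-0.78,-0.73,0.4],[-0.2,2.2,-1.2],1],[[0,0,0],[0,0,0],1]]}}

```text
clock: 68.58
position: [0.4313, -0.2221, 0.1713]
ee_rot: [0.543, 0.84, -0.002, -0.001]
ft_force: [0.8, -1.1, 0.4]
grip_width: 1.004
```

Run:
```python
from h import *
i=camera_info("wrist");w=camera("wrist");cv2.imwrite("pics/w15.png",w[:,:,::-1])
Q=tool(24.5);print(cur()[0],get_obs()["joint_pos"],(cur()[1].inv()*Q).as_rotvec(True));rows([([.432,-.220,.028],Q)])
```

```text
[ 0.432 -0.22   0.172] [ 0.234  0.066  0.148  1.906 -0.008  1.171  0.809] [-0.146  0.054 -0.161]
[[0.0, 0.0, 0.96], [-0.0, 0.0, -0.0]] 
[[0.01, 0.0, 0.96], [-0.0, 0.0, -0.0]] 
[[0.0, 0.0, 0.96], [-0.0, 0.0, -0.0]] 
[[0.01, 0.0, 0.96], [-0.0, 0.0, -0.1]] 
[[0.0, 0.01, 0.95], [-0.1, 0.0, -0.0]] --
[[0.01, 0.0, 0.96], [-0.0, 0.1, -0.1]] 
=> [ 0.432 -0.22   0.028]
```

Emit:
{"api": "move_arm", "payload": {"moves": [[[0,0,0.96],[0,0,0],1],[[0,0,0.96],[0,0,0],1],[[0,0,0.96],[0,0,0],1],[[0,0,0.96],[0,0,0],1],[[0,0,0.96],[0,0,0],1]]}}

```text
clock: 69.25
position: [0.4335, -0.2184, 0.0517]
ee_rot: [0.54, 0.841, -0.001, 0.0]
ft_force: [-0.7, -0.2, 0.5]
grip_width: 0.999
```

Emit:
{"api": "move_arm", "payload": {"moves": [[[0,0,0.96],[0,0,0],1],[[0,0,0],[0,0,0],0],[[0,0,0],[0,0,0],0],[[0,0,0],[0,0,0],0],[[0,0,0],[0,0,0],0]]}}

```text
clock: 69.88
position: [0.4337, -0.2194, 0.029]
ee_rot: [0.541, 0.841, -0.001, 0.001]
ft_force: [-0.9, 1.1, 6.2]
grip_width: 0.649
```

Run:
```python
from h import *
o=get_obs();p,r=cur();print(p,o["grip_width"],o["ft_force"],r.inv().apply(np.array([.432,-.22,.031])-p))
rows([(p+[0,0,.10],r),([.60,-.26,.13],tool(0))])
```

```text
[ 0.434 -0.219  0.029] 0.648691543182516 [-0.905  1.104  6.154] [ 0.    -0.002 -0.002]
[[-0.0, -0.0, -1.0], [0.0, 0.0, 0.0]] 
[[-0.0, -0.0, -1.0], [0.0, 0.0, 0.0]] 
[[-0.0, -0.0, -1.0], [0.0, 0.0, 0.0]] 
[[-0.01, -0.0, -1.0], [0.0, 0.0, 0.0]] 
=> [ 0.434 -0.219  0.129]
[[-0.6, 0.77, -0.0], [-0.0, 0.0, 3.5]] 
[[-0.56, 0.8, -0.01], [-0.0, 0.0, 3.5]] 
[[-0.51, 0.84, -0.0], [-0.0, 0.0, 3.5]] 
[[-0.45, 0.87, -0.01], [0.0, 0.0, 3.5]] 
[[-0.4, 0.89, -0.0], [0.0, 0.0, 3.5]] --
[[-0.35, 0.91, -0.01], [0.0, 0.1, 3.5]] 
[[-0.29, 0.94, -0.0], [0.0, 0.0, 3.5]] 
=> [ 0.6  -0.26  0.13]
```

Emit:
{"api": "move_arm", "payload": {"moves": [[[0,0,-1],[0,0,0],0],[[0,0,-1],[0,0,0],0],[[0,0,-1],[0,0,0],0],[[0,0,-0.5],[0,0,0],0],[[-0.6,0.77,0],[0,0,3.5],0]]}}

```text
clock: 70.5
position: [0.4566, -0.2252, 0.1164]
ee_rot: [0.567, 0.823, -0.001, 0.0]
ft_force: [-0.2, 0.1, -2.2]
grip_width: 0.647
```

Emit:
{"api": "move_arm", "payload": {"moves": [[[-0.56,0.8,0],[0,0,3.5],0],[[-0.51,0.84,0],[0,0,3.5],0],[[-0.45,0.87,0],[0,0,3.5],0],[[-0.4,0.89,0],[0,0,3.5],0],[[-0.35,0.91,0],[0,0,3.5],0]]}}

```text
clock: 71.12
position: [0.5759, -0.2541, 0.1146]
ee_rot: [0.686, 0.728, -0.001, -0.0]
ft_force: [0.1, -0.2, -2.1]
grip_width: 0.645
```

Emit:
{"api": "move_arm", "payload": {"moves": [[[-0.29,0.94,0],[0,0,3.5],0],[[0,0,0.9],[0,0,0],0],[[0,0,0.9],[0,0,0],0],[[0,0,0.9],[0,0,0],0],[[0,0,0],[0,0,0],0]]}}

```text
clock: 71.75
position: [0.5976, -0.2593, 0.0454]
ee_rot: [0.707, 0.707, -0.002, -0.002]
ft_force: [-0.8, -0.2, -2.5]
grip_width: 0.645
```

Run:
```python
from h import *
print(cur()[0],(cur()[1].inv()*tool(0)).as_rotvec(True),get_obs()["ft_force"])
```

```text
[ 0.598 -0.259  0.045] [-0.327  0.016 -0.017] [-0.789 -0.245 -2.456]
```

Emit:
{"api": "move_arm", "payload": {"moves": [[[0,0,0.5],[0,0,0],0],[[0,0,0.08],[0,0,0],0],[[0,0,0],[0,0,0],0]]}}

```text
clock: 72.12
position: [0.5994, -0.2601, 0.0336]
ee_rot: [0.707, 0.707, -0.001, 0.0]
ft_force: [0.6, -0.5, -1.3]
grip_width: 0.644
```

Emit:
{"api": "move_arm", "payload": {"moves": [[[0,0,0.06],[0,0,0],0],[[0,0,0],[0,0,0],0]]}}

```text
clock: 72.38
position: [0.5994, -0.26, 0.0321]
ee_rot: [0.707, 0.707, -0.001, 0.0]
ft_force: [-0.1, -0.4, -2.8]
grip_width: 0.647
```

Emit:
{"api": "move_arm", "payload": {"moves": [[[0,0,0.05],[0,0,0],0],[[0,0,0],[0,0,0],0]]}}

```text
clock: 72.62
position: [0.5992, -0.2601, 0.0306]
ee_rot: [0.707, 0.707, -0.001, 0.0]
ft_force: [-0.7, 0.2, -2.1]
grip_width: 0.648
```

Emit:
{"api": "move_arm", "payload": {"moves": [[[0,0,0.06],[0,0,0],0],[[0,0,0],[0,0,0],0]]}}

```text
clock: 72.88
position: [0.5994, -0.2601, 0.0292]
ee_rot: [0.707, 0.707, -0.001, 0.0]
ft_force: [0.3, -0.1, -1.1]
grip_width: 0.647
```

Emit:
{"api": "move_arm", "payload": {"moves": [[[0,0,0.03],[0,0,0],0],[[0,0,0],[0,0,0],0]]}}

```text
clock: 73.12
position: [0.5994, -0.2601, 0.0291]
ee_rot: [0.707, 0.707, -0.001, 0.0]
ft_force: [-2.7, 1.0, 5.2]
grip_width: 0.648
```

Emit:
{"api": "move_arm", "payload": {"moves": [[[0,0,0],[0,0,0],1],[[0,0,0],[0,0,0],1],[[0,0,0],[0,0,0],1],[[0,0,-0.5],[0,0,0],1],[[0,0,-1],[0,0,0],1]]}}

```text
clock: 73.75
position: [0.5988, -0.2598, 0.0661]
ee_rot: [0.707, 0.707, -0.001, -0.001]
ft_force: [0.2, -0.1, 0.9]
grip_width: 0.999
```

Emit:
{"api": "move_arm", "payload": {"moves": [[[0,0,-1],[0,0,0],1],[[0,0,-1],[0,0,0],1],[[0,0,-1],[0,0,0],1],[[0,0,-1],[0,0,0],1],[[0,0,0],[0,0,0],1]]}}

```text
clock: 74.38
position: [0.6006, -0.2604, 0.169]
ee_rot: [0.707, 0.707, -0.0, 0.002]
ft_force: [-0.1, -0.2, -0.3]
grip_width: 0.999
```

Run:
```python
from h import *
print(cur()[0]);cv2.imwrite("pics/w16.png",camera("wrist")[:,:,::-1])
c=np.array([.5993,-.260,.033]);Q=tool(0,-45);g=grasp(c,Q);z=Q.apply([0,0,1]);print(g)
rows([(g-.1*z,Q),(g,Q)])
```

```text
[ 0.601 -0.26   0.169]
[ 0.599 -0.273  0.02 ]
[[0.46, -0.01, 0.61], [0.0, -9.0, -0.0]] 
[[0.55, -0.0, 0.54], [0.0, -9.0, -0.0]] 
[[0.63, -0.01, 0.44], [0.0, -9.0, -0.0]] 
[[0.69, -0.0, 0.34], [0.0, -8.9, -0.0]] 
[[0.73, -0.01, 0.23], [0.0, -9.0, -0.1]] --
=> [ 0.599 -0.203  0.09 ]
[[0.0, 0.0, 1.0], [0.0, 0.0, 0.0]] 
[[0.0, 0.0, 1.0], [0.0, 0.0, 0.0]] 
[[0.0, 0.0, 1.0], [0.0, 0.0, 0.0]] 
[[0.0, 0.0, 1.0], [0.0, 0.0, 0.0]] 
=> [ 0.599 -0.274  0.02 ]
```

Emit:
{"api": "move_arm", "payload": {"moves": [[[0.5,0,0.5],[0,-9,0],1],[[0.55,0,0.45],[0,-9,0],1],[[0.65,0,0.4],[0,-9,0],1],[[0.7,0,0.3],[0,-9,0],1],[[0.75,0,0.2],[0,-9,0],1]]}}

```text
clock: 75.05
position: [0.5994, -0.1979, 0.0954]
ee_rot: [0.652, 0.653, -0.273, 0.273]
ft_force: [0.2, 0.2, -1.0]
grip_width: 1.004
```

Emit:
{"api": "move_arm", "payload": {"moves": [[[0,0,0],[0,0,0],1],[[0,0,0],[0,0,0],1]]}}

```text
clock: 75.3
position: [0.599, -0.1995, 0.0956]
ee_rot: [0.653, 0.653, -0.272, 0.27]
ft_force: [0.0, -0.6, 0.4]
grip_width: 0.996
```

Run:
```python
from h import *
c=np.array([.5993,-.260,.033]);Q=tool(0,-45);g=grasp(c,Q)
print(cur()[0],(cur()[1].inv()*Q).as_rotvec(True));rows([(g,Q)])
```

```text
[ 0.599 -0.199  0.096] [-0.136  0.079  0.07 ]
[[0.01, 0.0, 0.85], [-0.0, 0.0, 0.0]] 
[[0.01, 0.01, 0.85], [-0.0, 0.0, 0.0]] 
[[0.01, 0.0, 0.85], [-0.0, 0.0, 0.0]] 
[[0.02, 0.01, 0.85], [-0.1, 0.0, 0.0]] 
[[0.01, 0.0, 0.84], [-0.0, 0.1, 0.1]] --
=> [ 0.599 -0.273  0.02 ]
```

Emit:
{"api": "move_arm", "payload": {"moves": [[[0,0,0.85],[0,0,0],1],[[0.03,0,0.85],[0,0,0],1],[[0.03,0,0.85],[0,0,0],1],[[0,0,0.85],[0,0,0],1],[[0,0,0.85],[0,0,0],1]]}}

```text
clock: 75.92
position: [0.5991, -0.2756, 0.0203]
ee_rot: [0.654, 0.652, -0.271, 0.271]
ft_force: [0.3, -0.9, -0.7]
grip_width: 1.003
```

Emit:
{"api": "move_arm", "payload": {"moves": [[[0,0,0],[0,0,0],1],[[0,0,0],[0,0,0],0],[[0,0,0],[0,0,0],0],[[0,0,0],[0,0,0],0],[[0,0,0],[0,0,0],0]]}}

```text
clock: 76.55
position: [0.6001, -0.2722, 0.0204]
ee_rot: [0.653, 0.653, -0.271, 0.271]
ft_force: [-1.4, 4.1, 6.3]
grip_width: 0.649
```

Run:
```python
from h import *
o=get_obs();p,r=cur();v=r.inv().apply(np.array([.5993,-.260,.031])-p);print(p,o["grip_width"],o["ft_force"],"v",v)
Q=tool(0,45);C=np.array([.60,-.26,.028])-Q.apply(v);print(C)
rows([(p+[0,0.0,.09],r),(C+[0,0,.06],Q)])
```

```text
[ 0.6   -0.272  0.02 ] 0.6492711549968742 [-1.364  4.06   6.305] v [ 0.001 -0.001 -0.016]
[ 0.601 -0.249  0.016]
[[-0.85, -0.0, -0.85], [0.0, 0.0, 0.0]] 
[[-0.85, -0.0, -0.85], [0.0, 0.0, 0.0]] 
[[-0.85, -0.0, -0.84], [0.0, 0.0, 0.0]] 
=> [ 0.6   -0.272  0.11 ]
[[0.18, 0.0, 0.04], [-0.0, 10.0, 0.0]] 
[[0.17, 0.0, 0.07], [-0.0, 10.0, 0.0]] 
[[0.16, 0.0, 0.1], [-0.0, 10.0, 0.0]] 
[[0.14, 0.0, 0.12], [-0.0, 10.0, 0.0]] 
[[0.11, 0.01, 0.14], [-0.0, 10.0, 0.0]] --
[[0.09, 0.0, 0.16], [-0.0, 10.0, 0.0]] 
[[0.06, 0.01, 0.17], [-0.0, 10.0, 0.0]] 
[[0.03, 0.0, 0.18], [-0.0, 10.0, 0.0]] 
[[-0.01, 0.01, 0.19], [-0.0, 10.1, 0.0]] 
=> [ 0.601 -0.249  0.076]
```

Emit:
{"api": "move_arm", "payload": {"moves": [[[-0.85,0,-0.85],[0,0,0],0],[[-0.85,0,-0.85],[0,0,0],0],[[-0.85,0,-0.85],[0,0,0],0],[[0.18,0,0.05],[0,10,0],0],[[0.17,0,0.07],[0,10,0],0]]}}

```text
clock: 77.18
position: [0.6002, -0.2662, 0.1023]
ee_rot: [0.69, 0.692, -0.151, 0.152]
ft_force: [-0.2, -0.1, -3.0]
grip_width: 0.653
```

Emit:
{"api": "move_arm", "payload": {"moves": [[[0.16,0,0.1],[0,10,0],0],[[0.14,0,0.12],[0,10,0],0],[[0.11,0,0.14],[0,10,0],0],[[0.1,0,0.16],[0,10,0],0],[[0.06,0,0.17],[0,10,0],0]]}}

```text
clock: 77.8
position: [0.5996, -0.2553, 0.0836]
ee_rot: [0.69, 0.69, 0.155, -0.154]
ft_force: [0.5, 0.3, -2.5]
grip_width: 0.648
```

Emit:
{"api": "move_arm", "payload": {"moves": [[[0.03,0,0.18],[0,10,0],0],[[0,0,0.19],[0,10,0],0],[[0,0,0],[0,0,0],0],[[0,0,0],[0,0,0],0]]}}

```text
clock: 78.3
position: [0.6001, -0.2492, 0.0759]
ee_rot: [0.654, 0.654, 0.269, -0.269]
ft_force: [0.2, -1.0, -2.2]
grip_width: 0.651
```

Run:
```python
from h import *
o=get_obs();print(o["position"],o["joint_pos"]);Q=tool(0,45);print((cur()[1].inv()*Q).as_rotvec(True))
rows([([.601,-.249,.020],Q)])
```

```text
[ 0.6   -0.249  0.076] [ 0.64   0.864 -0.024  1.193 -0.591  1.598  0.764]
[-0.03   0.281  0.022]
[[-0.78, 0.02, 0.8], [-0.0, 0.1, 0.0]] 
[[-0.79, 0.02, 0.79], [-0.0, 0.2, 0.0]] 
=> [ 0.601 -0.249  0.02 ]
```

Emit:
{"api": "move_arm", "payload": {"moves": [[[-0.78,0,0.8],[0,0.1,0],0],[[-0.76,0,0.76],[0,0.1,0],0],[[0,0,0],[0,0,0],0],[[0,0,0],[0,0,0],0]]}}

```text
clock: 78.8
position: [0.5991, -0.2492, 0.0201]
ee_rot: [0.653, 0.653, 0.27, -0.272]
ft_force: [0.8, -0.9, -1.7]
grip_width: 0.651
```

Emit:
{"api": "move_arm", "payload": {"moves": [[[-0.06,0,0.06],[0,0,0],0],[[0,0,0],[0,0,0],0]]}}

```text
clock: 79.05
position: [0.5992, -0.2496, 0.0183]
ee_rot: [0.653, 0.653, 0.271, -0.271]
ft_force: [-0.1, -0.5, -2.4]
grip_width: 0.647
```

Emit:
{"api": "move_arm", "payload": {"moves": [[[-0.05,0,0.05],[0,0,0],0],[[0,0,0],[0,0,0],0]]}}

```text
clock: 79.3
position: [0.5992, -0.2496, 0.0166]
ee_rot: [0.653, 0.653, 0.271, -0.271]
ft_force: [0.3, 0.6, -2.4]
grip_width: 0.654
```

Emit:
{"api": "move_arm", "payload": {"moves": [[[-0.03,0,0.03],[0,0,0],0],[[0,0,0],[0,0,0],0]]}}

```text
clock: 79.55
position: [0.5993, -0.2496, 0.0166]
ee_rot: [0.653, 0.653, 0.271, -0.272]
ft_force: [-3.2, -0.5, 4.8]
grip_width: 0.652
```

Emit:
{"api": "move_arm", "payload": {"moves": [[[0,0,0],[0,0,0],1],[[0,0,0],[0,0,0],1],[[0,0,0],[0,0,0],1],[[0,0,-0.7],[0,0,0],1],[[0,0,-1],[0,0,0],1]]}}

```text
clock: 80.18
position: [0.5992, -0.2803, 0.0464]
ee_rot: [0.653, 0.653, 0.271, -0.272]
ft_force: [2.0, -1.0, -0.3]
grip_width: 0.999
```

Emit:
{"api": "move_arm", "payload": {"moves": [[[0,0,-1],[0,0,0],1],[[0,0,-1],[0,0,0],1],[[0,0,-1],[0,0,0],1],[[0,0,0],[0,0,0],1]]}}

```text
clock: 80.68
position: [0.5994, -0.3354, 0.1001]
ee_rot: [0.654, 0.653, 0.271, -0.269]
ft_force: [0.3, -0.6, 0.4]
grip_width: 1.0
```

Emit:
{"api": "move_arm", "payload": {"moves": [[[0.9,0,-0.15],[0,-9,0],1],[[0.85,0,-0.3],[0,-9,0],1],[[0.8,0,-0.4],[0,-9,0],1],[[0.75,0,-0.55],[0,-9,0],1],[[0.65,0,-0.65],[0,-9,0],1]]}}

```text
clock: 81.3
position: [0.5995, -0.2654, 0.1922]
ee_rot: [0.707, 0.707, -0.001, 0.001]
ft_force: [0.3, -0.2, 0.7]
grip_width: 1.002
```

Emit:
{"api": "move_arm", "payload": {"moves": [[[0.5,0,0.8],[0,-9,0],1],[[0.65,0,0.75],[0,-9,0],1],[[0.75,0,0.6],[0,-9,0],1],[[0.85,0,0.5],[0,-9,0],1],[[0.9,0,0.35],[0,-9,0],1]]}}

```text
clock: 81.92
position: [0.5995, -0.1996, 0.0888]
ee_rot: [0.652, 0.654, -0.271, 0.272]
ft_force: [-0.0, 0.2, -0.4]
grip_width: 1.001
```

Emit:
{"api": "move_arm", "payload": {"moves": [[[0,0,0],[0,0,0],1],[[0,0,0],[0,0,0],1]]}}

```text
clock: 82.18
position: [0.5991, -0.2015, 0.0891]
ee_rot: [0.653, 0.654, -0.271, 0.269]
ft_force: [0.6, 0.5, 0.5]
grip_width: 1.002
```

Run:
```python
from h import *
Q=tool(0,-45);print(cur()[0],(cur()[1].inv()*Q).as_rotvec(True));rows([([.599,-.275,.018],Q)])
cv2.imwrite("pics/t17.png",camera("top")[:,:,::-1])
```

```text
[ 0.599 -0.202  0.089] [-0.097 -0.144  0.076]
[[-0.02, 0.0, 0.82], [-0.0, -0.0, 0.0]] 
[[-0.01, 0.0, 0.82], [-0.0, -0.0, 0.0]] 
[[-0.02, 0.0, 0.82], [-0.0, -0.0, 0.0]] 
[[-0.01, 0.0, 0.82], [-0.0, -0.1, 0.0]] 
[[-0.02, 0.0, 0.81], [-0.1, -0.0, 0.1]] --
=> [ 0.599 -0.275  0.018]
```

Emit:
{"api": "move_arm", "payload": {"moves": [[[0,0,0.82],[0,0,0],1],[[-0.03,0,0.82],[0,0,0],1],[[-0.03,0,0.82],[0,0,0],1],[[0,0,0.82],[0,0,0],1],[[0,0,0.82],[0,0,0],1]]}}

```text
clock: 82.85
position: [0.599, -0.2758, 0.0163]
ee_rot: [0.654, 0.653, -0.271, 0.269]
ft_force: [-0.3, -0.2, 0.3]
grip_width: 1.001
```

Emit:
{"api": "move_arm", "payload": {"moves": [[[0,0,0],[0,0,0],1],[[0,0,0],[0,0,0],0],[[0,0,0],[0,0,0],0],[[0,0,0],[0,0,0],0],[[0,0,0],[0,0,0],0]]}}

```text
clock: 83.48
position: [0.6001, -0.2739, 0.018]
ee_rot: [0.653, 0.654, -0.27, 0.27]
ft_force: [0.3, 3.7, 5.3]
grip_width: 0.646
```

Emit:
{"api": "move_arm", "payload": {"moves": [[[-1,0,-1],[0,0,0],0],[[-1,0,-1],[0,0,0],0],[[-1,0,-1],[0,0,0],0],[[-1,0,-1],[0,0,0],0],[[0.68,-0.03,-0.72],[-0.3,4.1,-0.7],0]]}}

```text
clock: 84.1
position: [0.5987, -0.251, 0.1615]
ee_rot: [0.659, 0.667, -0.246, 0.246]
ft_force: [0.3, 0.9, -2.7]
grip_width: 0.65
```

Emit:
{"api": "move_arm", "payload": {"moves": [[[0.73,-0.02,-0.67],[-0.3,4.1,-0.7],0],[[0.78,-0.01,-0.61],[-0.3,4.1,-0.7],0],[[0.82,0,-0.55],[-0.3,4.1,-0.7],0],[[0.86,0.02,-0.49],[-0.3,4.1,-0.7],0],[[0.89,0.03,-0.43],[-0.3,4.1,-0.7],0]]}}

```text
clock: 84.72
position: [0.594, -0.1259, 0.1623]
ee_rot: [0.668, 0.724, -0.124, 0.123]
ft_force: [-0.3, 0.3, -2.6]
grip_width: 0.652
```

Emit:
{"api": "move_arm", "payload": {"moves": [[[0.92,0.04,-0.37],[-0.3,4.1,-0.7],0],[[0.95,0.06,-0.3],[-0.3,4,-0.7],0],[[0.96,0.07,-0.23],[-0.3,4.1,-0.7],0],[[0.98,0.08,-0.16],[-0.3,4,-0.6],0],[[0.98,0.09,-0.1],[-0.2,4.1,-0.7],0]]}}

```text
clock: 85.35
position: [0.5897, -0.002, 0.1654]
ee_rot: [0.656, 0.755, 0.001, -0.002]
ft_force: [0.3, 0.0, -2.5]
grip_width: 0.647
```

Run:
```python
from h import *
v=np.load("v.npy");Q=tool(20,45);print(cur()[0],get_obs()["grip_width"],v)
C=np.array([.480,.258,.034])-Q.apply(v);print(C)
rows([(C+[0,0,.13],Q)])
```

```text
[ 0.59  -0.002  0.165] 0.6466708273139633 [ 0.001 -0.001 -0.015]
[0.478 0.268 0.023]
[[0.94, -0.24, 0.05], [0.4, 3.7, -0.9]] 
[[0.94, -0.23, 0.11], [0.4, 3.7, -1.0]] 
[[0.94, -0.21, 0.17], [0.4, 3.7, -0.9]] 
[[0.93, -0.19, 0.23], [0.4, 3.7, -1.0]] 
[[0.91, -0.18, 0.29], [0.4, 3.7, -0.9]] --
[[0.89, -0.16, 0.35], [0.4, 3.7, -1.0]] 
[[0.87, -0.14, 0.41], [0.4, 3.7, -1.0]] 
[[0.85, -0.13, 0.47], [0.4, 3.7, -0.9]] 
[[0.81, -0.11, 0.52], [0.4, 3.8, -1.0]] 
[[0.78, -0.09, 0.57], [0.3, 3.7, -0.9]] --
[[0.75, -0.07, 0.62], [0.4, 3.8, -1.0]] 
[[0.7, -0.06, 0.68], [0.3, 3.7, -0.9]] 
=> [0.478 0.268 0.153]
```

Emit:
{"api": "move_arm", "payload": {"moves": [[[0.94,-0.24,0.05],[0.4,3.7,-0.9],0],[[0.94,-0.23,0.11],[0.4,3.7,-1],0],[[0.94,-0.21,0.17],[0.4,3.7,-0.9],0],[[0.93,-0.19,0.23],[0.4,3.7,-1],0],[[0.91,-0.18,0.29],[0.4,3.7,-0.9],0]]}}

```text
clock: 85.98
position: [0.5431, 0.1102, 0.1598]
ee_rot: [0.616, 0.771, 0.093, -0.134]
ft_force: [0.6, -0.2, -1.6]
grip_width: 0.651
```

Emit:
{"api": "move_arm", "payload": {"moves": [[[0.89,-0.16,0.35],[0.4,3.7,-1],0],[[0.87,-0.14,0.41],[0.4,3.7,-1],0],[[0.85,-0.13,0.47],[0.4,3.7,-0.9],0],[[0.81,-0.11,0.52],[0.4,3.8,-1],0],[[0.78,-0.09,0.57],[0.3,3.7,-0.9],0]]}}

```text
clock: 86.6
position: [0.4966, 0.2221, 0.1542]
ee_rot: [0.558, 0.765, 0.184, -0.263]
ft_force: [1.1, 0.4, -1.7]
grip_width: 0.647
```

Emit:
{"api": "move_arm", "payload": {"moves": [[[0.75,-0.07,0.62],[0.4,3.8,-1],0],[[0.7,-0.06,0.68],[0.3,3.7,-0.9],0],[[0,0,0],[0,0,0],0],[[0,0,0],[0,0,0],0]]}}

```text
clock: 87.1
position: [0.479, 0.2661, 0.1524]
ee_rot: [0.531, 0.757, 0.219, -0.311]
ft_force: [0.3, -0.0, -1.7]
grip_width: 0.653
```

Run:
```python
from h import *
o=get_obs();Q=tool(20,45);print(o["position"],o["joint_pos"],(cur()[1].inv()*Q).as_rotvec(True));rows([([.478,.268,.029],Q)])
```

```text
[0.479 0.266 0.152] [-0.023  0.37  -0.151  1.811 -0.76   1.245  0.539] [ 0.083  0.263 -0.052]
[[-0.85, -0.0, 0.89], [0.0, 0.1, -0.0]] 
[[-0.86, -0.0, 0.89], [0.0, 0.1, -0.0]] 
[[-0.86, -0.01, 0.89], [0.0, 0.0, -0.0]] 
[[-0.85, -0.0, 0.89], [0.1, 0.1, -0.1]] 
=> [0.478 0.268 0.029]
```

Emit:
{"api": "move_arm", "payload": {"moves": [[[-0.85,0,0.88],[0,0.1,0],0],[[-0.85,0,0.88],[0,0.1,0],0],[[-0.85,0,0.88],[0,0,0],0],[[-0.83,0,0.85],[0,0,0],0],[[0,0,0],[0,0,0],0]]}}

```text
clock: 87.72
position: [0.4773, 0.2679, 0.0297]
ee_rot: [0.531, 0.756, 0.219, -0.314]
ft_force: [-0.9, 0.0, -1.6]
grip_width: 0.654
```

Emit:
{"api": "move_arm", "payload": {"moves": [[[-0.08,0,0.08],[0,0,0],0],[[0,0,0],[0,0,0],0]]}}

```text
clock: 87.98
position: [0.4787, 0.2688, 0.0294]
ee_rot: [0.53, 0.757, 0.221, -0.313]
ft_force: [-0.7, 0.7, -2.2]
grip_width: 0.651
```

Emit:
{"api": "move_arm", "payload": {"moves": [[[-0.05,0,0.05],[0,0,0],0],[[0,0,0],[0,0,0],0]]}}

```text
clock: 88.22
position: [0.4779, 0.2689, 0.0267]
ee_rot: [0.53, 0.757, 0.22, -0.314]
ft_force: [-0.1, 0.2, -3.1]
grip_width: 0.654
```

Emit:
{"api": "move_arm", "payload": {"moves": [[[-0.04,0,0.04],[0,0,0],0],[[0,0,0],[0,0,0],0]]}}

```text
clock: 88.48
position: [0.4777, 0.2689, 0.025]
ee_rot: [0.53, 0.757, 0.22, -0.314]
ft_force: [-0.3, 1.1, -2.0]
grip_width: 0.651
```

Emit:
{"api": "move_arm", "payload": {"moves": [[[-0.04,0,0.04],[0,0,0],0],[[0,0,0],[0,0,0],0]]}}

```text
clock: 88.72
position: [0.4777, 0.2689, 0.0235]
ee_rot: [0.53, 0.757, 0.22, -0.314]
ft_force: [0.1, 0.4, -1.9]
grip_width: 0.65
```

Emit:
{"api": "move_arm", "payload": {"moves": [[[-0.03,0,0.03],[0,0,0],0],[[0,0,0],[0,0,0],0]]}}

```text
clock: 88.98
position: [0.4778, 0.2689, 0.0225]
ee_rot: [0.53, 0.757, 0.22, -0.314]
ft_force: [-0.3, 0.3, -1.5]
grip_width: 0.652
```

Emit:
{"api": "move_arm", "payload": {"moves": [[[-0.03,0,0.03],[0,0,0],0],[[0,0,0],[0,0,0],0]]}}

```text
clock: 89.22
position: [0.4779, 0.2689, 0.0219]
ee_rot: [0.53, 0.757, 0.22, -0.314]
ft_force: [-1.9, -2.7, 4.1]
grip_width: 0.65
```

Emit:
{"api": "move_arm", "payload": {"moves": [[[-0.02,0,0.02],[0,0,0],0],[[0,0,0],[0,0,0],0]]}}

```text
clock: 89.48
position: [0.4779, 0.2689, 0.0219]
ee_rot: [0.53, 0.757, 0.22, -0.314]
ft_force: [-3.8, -5.6, 11.1]
grip_width: 0.648
```

Seated. Release, retract, move clear and check with the last picture.

Emit:
{"api": "move_arm", "payload": {"moves": [[[0.02,0,-0.02],[0,0,0],1],[[0,0,0],[0,0,0],1],[[0,0,0],[0,0,0],1],[[0,0,-0.7],[0,0,0],1],[[0,0,-1],[0,0,0],1]]}}

```text
clock: 90.1
position: [0.4881, 0.2399, 0.0523]
ee_rot: [0.53, 0.757, 0.22, -0.314]
ft_force: [0.5, 0.4, 0.1]
grip_width: 1.005
```

Emit:
{"api": "move_arm", "payload": {"moves": [[[0,0,-1],[0,0,0],1],[[0,0,-1],[0,0,0],1],[[0,0,-1],[0,0,0],1],[[0,0,-1],[0,0,0],1],[[0,0,-1],[0,0,0],1]]}}

```text
clock: 90.72
position: [0.5187, 0.1558, 0.1412]
ee_rot: [0.53, 0.756, 0.22, -0.313]
ft_force: [0.2, -0.2, 0.0]
grip_width: 0.999
```

Emit:
{"api": "move_arm", "payload": {"moves": [[[-0.5,0.4,-0.8],[0,0,0],1],[[-0.5,0.4,-0.8],[0,0,0],1],[[-0.5,0.4,-0.8],[0,0,0],1],[[-0.5,0.4,-0.5],[0,0,0],1],[[0,0,0],[0,0,0],1]]}}

```text
clock: 91.35
position: [0.5862, 0.0877, 0.1559]
ee_rot: [0.531, 0.756, 0.22, -0.313]
ft_force: [-1.0, 0.9, -1.5]
grip_width: 1.003
```

Run:
```python
from h import *
print(cur()[0],get_obs()["clock"])
t=camera("top")[:,:,::-1];s=camera("side")[:,:,::-1];w=camera("wrist")[:,:,::-1]
cv2.imwrite("pics/t18f.png",t);cv2.imwrite("pics/s18f.png",s)
z=np.zeros((600,800,3),np.uint8)
z[:300,:400]=cv2.resize(t[160:310,140:340],None,fx=2,fy=2,interpolation=2)
z[:300,400:]=cv2.resize(s[190:390,250:450],(400,300),interpolation=2)[:, :400]
z[300:,:480]=cv2.resize(w,(480,300))
z[300:600,480:800]=cv2.resize(t[100:330,360:620],(320,300))
cv2.imwrite("pics/v18.png",z)
```

```text
[0.586 0.088 0.156] 91.35
```

View pics/v18.png

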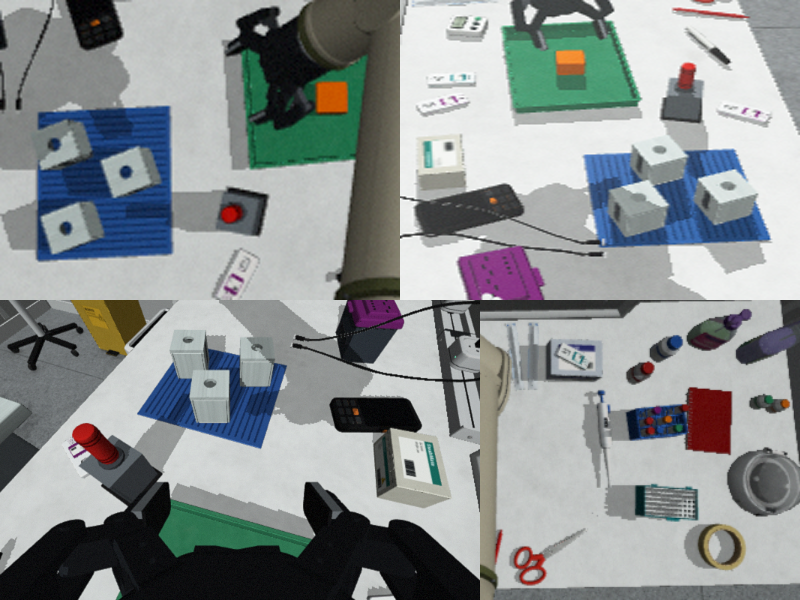

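Run:
```python
from h import *
T=camera_info("top")
for q in((55,144),(132,158),(72,214)):
    c=onz(T,140+q[0]/2-.25,160+q[1]/2-.25,.064)[:2];print(c)
    a=np.radians(20);k=[np.array(s)*.028 for s in((1,1),(1,-1),(-1,1),(-1,-1))]
    m=R.from_euler("z",-2.5,degrees=True).as_matrix()[:2,:2]@(np.array([c+np.array([[np.cos(a),-np.sin(a)],[np.sin(a),np.cos(a)]])@x for x in k])-[.467,.310]).T
    print("mat frame max |x|,|y| (limit .110,.100):",np.abs(m).max(1))
print(get_obs()["clock"]);print(hand_in())
```

```text
[0.522 0.36 ]
mat frame max |x|,|y| (limit .110,.100): [0.093 0.083]
[0.501 0.25 ]
mat frame max |x|,|y| (limit .110,.100): [0.066 0.096]
[0.424 0.333]
mat frame max |x|,|y| (limit .110,.100): [0.077 0.06 ]
91.5
the job is handed in; nothing more can be done
None
```

The job is handed in at 91.5 s: all three buckets stand mouth-down on the blue mat. Only one bucket held an adapter.

- **Adapter bucket:** I turned it mouth-down in the tray in two 90° steps. I then pushed the adapter out with the rod until it met the tray floor, and lifted the bucket off. The last picture shows the adapter still in the tray.
- **Rod:** It went back into the stand until the collar made firm contact, at the same height where I had gripped it.
- **Empty buckets:** One was knocked about 3 cm aside during the run, so I measured it again before picking it up. The other was too close to the robot to grasp at a tilt, so I moved it to clear worktop and turned it there.
- **Mat check:** Every footprint works out inside the mat, but the margin for one bucket is only about 4 mm. For two of the buckets, the last hand-picked pixel positions were about 2 cm away from where the arm set them down (the third agreed). Both sets of positions put every bucket on the mat.
- **Force spike:** In the abandoned tilted approach, with the elbow joint at its range limit, the wrist force read about 117 N (limit 120 N). It was gone by the next reading. I don't know whether it peaked higher between readings, or whether it came from the joint limit or a contact.
- **Other items:** In the last picture nothing else on the worktop looks moved. The lab timer and pipette were not measured before and after.

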